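Lift a scalding glass teacup from its steamer dish to its saucer with bamboo tongs

ROBOT

A 6-joint arm with a two-finger parallel gripper is mounted at the origin on the work surface. World frame = base frame: x ahead of the robot, y to its left, z up, the work surface at z = 0. Lengths are in mm, angles in rad, forces in N, time in s.
With the tool pointing down it reaches from about 275 to 850 mm from the base axis. Payload 5.2 kg.
Tool frame: the origin (TCP) lies on the centre line of the jaws, within the pads' length; the fingertips stand 25 mm ahead of it and the grasp point (between the pads) lies 6 mm ahead of it; z points along the fingers, y is the direction in which the jaws open and shut (so a half turn about z gives the same grasp; the last joint's range is limited). The gripper opens to 85 mm and grips with 20 to 120 N. Pads are 22 mm wide; open, the fingers measure 114 mm over their backs; the gripper's body (76 mm by 85 mm) begins 54 mm behind the grasp point. The pads swing forward as they close: fully open they stand 13 mm farther back than shut.
Start: joints at [1.146, 0.259, 1.535, -0, 1.348, -0.203], TCP at [120.969, 536.537, 256.31] pointing down, gripper open.
Joint ranges: [-3.14, 3.14], [-0.91, 2.08], [0.19, 2.58], [-1.22, 4.36], [0.22, 2.71], [-3.12, 3.12]. Speed limits (rad/s): [2.57, 2.57, 3.14, 3.14, 3.14, 3.14].

INTERFACE

Orientations are given as [roll, pitch, yaw] about the fixed x, y, z axes, in that order (R = Rz(yaw) Ry(pitch) Rx(roll)).
In Python, from rig import bot gives the robot as it stands.
- The arm moves only by the tool servo_tool, never from a script. Its argument "increments" is a list of rows, each a list of 7 numbers: the shift along the tool's x, y, z in cm, then the turn, a rotation vector about the tool's x, y, z in degrees, then the finger opening in cm, from 0 to 8.54. In form: [[dx, dy, dz, ax, ay, az, gripper], ...]. A call has exactly 10 rows; each row shifts and turns the pose as measured when the row begins, along the tool's axes as they then stand; what a row does not reach is not made up. A row lasts 1/8 s, in which the tool goes at most 62.5 mm and 10.7 degrees, less where a joint would pass 70% of its speed; a pose out of reach is approached as far as the arm can. A call with a gripper value outside its range is refused whole. The fingers move at their own pace and stop on an object; the grip force is fixed at half the most. Time passes only in rows, so rows that do not move let the fingers close, or fill a call up. It gives the time, the measured TCP pose, the force and the opening at its end, in the units of the state.
- bot.get_obs(): the state, without advancing time (a new reading comes with each control period).
- bot.read_camera(name): name is "side" or "top" or "wrist"; returns (picture, depth): 384x512x3 uint8, red, green, blue; 384x512 float32, mm along the optical axis (not along the pixel's ray), 0 where there is no reading.
- bot.camera_params(name): a dict with "fx", "fy", "cx", "cy" (pixels), "camera_from_world" (4x4, takes a point from world to camera coordinates); the wrist camera has in their place "mount" (4x4, takes a point from camera to tool coordinates, whose origin is the TCP and whose axes are the flange's). Camera axes: x right, y up, looking along -z (the intrinsics and any distortion apply to the point x, -y, -z); pixel columns grow to the right and rows downward; lengths in mm; the calibration is good to about 2 mm. A picture is of the moment at which its call begins: read the wrist's pose just before it. camera_params takes no time and is no camera call.
- bot.finish_job(): hands the job in, once; it reports no verdict.
Trained networks look in the newest picture that a camera, given by its name, has taken for a name from the list of things; names that differ only in an ending like _2 or _b are one class to them, and where a whole thing is asked for, a point or a joint stands for the part that bears it (a point fixed in the world has none). Each returns a list of dicts, best first, with "score" (0 to 1); they miss things now and then, are a little off and sometimes report something else, mostly with a low value. They report only what shows in the picture. A call takes as long as a camera call.
- bot.recognise(camera, thing): "point" ([row, column] in pixels, amid what is visible of it).
- bot.cut_out(camera, thing): "pixels" (384x512 bool, what is visible of it) and "point" ([row, column] in pixels, amid what is visible of it).
The state is a dict: "clock": time; "qpos": joint angles; "joint_vel": joint speeds; "joint_efforts": joint torques, N m; "eef_pos": TCP position; "ee_rot": TCP orientation; "ft_force": force on the tool from outside, world axes, zero at the start; "torque": the same for the moment, N m; "width": finger opening in mm.
Only numpy, scipy, OpenCV 4.12 (cv2) and the standard library are available. Lean on these libraries where they do the work, as an engineer would, in place of code of your own. Each camera call takes 0.05 s, during which the arm holds its last target.

TASK

The glass teacup in the ceramic steamer dish is scalding, so move it with the bamboo tongs and never let the gripper touch it: draw the tongs out from under the riser shelf by their solid end, lay them on the ledge, let go and take them again across the two arms so that squeezing shuts the jaws. Lift the cup out of the dish with the tongs and lower it upright onto the middle of the saucer on the tray, opening the tongs only once the cup is standing. Then lay the tongs flat on the bare ledge and leave everything else where it is.

Things in the scene. Friction and masses are not known exactly. Their poses are not given: they have to be found in the camera images.
- tongs: Sprung bamboo tongs, 200 mm long, 26 mm high lying on edge, 0.1 kg, balancing near x = 90 mm. First they lie on the ledge under the riser, 45 to 57 mm of their solid end standing out in front. Origin: end of that solid block, mid width, underside; x towards the jaws, y the way the arms spread, z up. Block: x 0 to 44 mm, 23 mm wide; gripping it cannot move the jaws.
- tongs_lands (a point): Midway between the raised finger lands of the two arms: x = 103 mm, 13 mm above the underside. Lands 36 mm long, 24 mm high, nearly parallel; 65 mm across when relaxed, 52 mm with the jaws on the cup. Springs: about 7 N on each land starts to shut them, 13 N brings them to the cup; of any more, the cup feels just under half. Fingers opened past 63 mm drop the tongs.
- tongs_jaws (a point): Midway between the jaws, where the cup's axis belongs: x = 174 mm, 13 mm above the tongs' underside. Each jaw is a hollowed upright plate, 34 mm long along x, 26 mm high; between their middles are 75 mm relaxed and 52 mm on the cup.
- riser: Low bamboo riser shelf fixed on the ledge, 165 mm deep (x), 270 mm wide (y), top at 62 mm, board 12 mm thick, 50 mm clear below it, 238 mm clear between its two side panels, open in front (-x) and behind. Origin: centre of its footprint, on the ledge. The tongs lie beneath it with their jaws towards its +x.
- dish: Round white ceramic steamer dish, rim 140 mm across and 30 mm high, inner floor 6 mm above the ledge, about 100 mm across. Origin: centre of its underside.
- cup: Glass teacup without handle, a plain straight beaker 52 mm in outer diameter, 78 mm high, wall 3 mm, 0.08 to 0.17 kg, standing in the dish, not always at its middle. Origin: centre of its underside, z up. Best gripped about 52 mm above its foot, clear of the dish's rim.
- tray: Wooden tray 235 mm square, floor 8 mm thick, rims 22 mm high along its +x and -x sides and 30 mm high along its +y and -y sides. Origin: centre of its underside.
- saucer: Flat white ceramic saucer on the tray, 128 mm across, 13 mm high at its rim, flat inside floor 5 mm above its underside and about 80 mm across. Origin: centre of its underside.
- spoon: Stainless steel spoon, 160 mm long, lying on the tray beside the saucer; bystander. Origin: underside at its middle, x along the spoon towards its bowl.
- kettle: Aluminium kettle with toggle switch, 165 mm wide, 195 mm high; bystander. Origin: centre of its underside.
- rice_bowl: White rice bowl, 104 mm across, 52 mm high, on the riser shelf; bystander. Origin: centre of its underside.
- tea_tin: Steel tea tin, 67 mm across, 96 mm high, on the riser shelf; bystander. Origin: centre of its underside.
- sauce_dish: Small white sauce bowl, 84 mm across, 22 mm high, on the ledge; bystander. Origin: centre of its underside.
- sauce_bottle: Amber glass bottle, 58 mm across, 165 mm high, on the ledge; bystander. Origin: centre of its underside.
- steamer: Stack of bamboo steamer baskets, 180 mm across, 140 mm high, on the ledge; bystander. Origin: centre of its underside.

How it is judged:
By the outcome, as a careful person would: the job done as asked, in the order asked, and still so for the second after the job is handed in, with the robot touching nothing.
It also fails if it takes over 67 s, if anything falls off the work surface, if the arm or the gripper's body presses on something with over 40 N, if the wrist force passes 120 N, or if a joint passes its speed limit or range.

## Working session

There is one attempt and no reset: what is moved stays moved. The work goes in short steps, Python scripts to look and compute and a tool call to move; the robot and the scene stay as the last step left them, time stands still between calls to the robot, and variables do not carry over. Pictures are saved under pics/ and viewed, and the job is handed in when it is done.

Besides the shell and the picture viewer there is one more tool, called after "Emit:" as name(argument=value, ...), one argument or row to a line, values as JSON. servo_tool: Moves the arm, as the interface text tells. Its arguments: {"type":"object","properties":{"increments":{"type":"array"}},"required":["increments"]}

```bash
ls; mkdir -p pics
cat > h.py <<'E'
import numpy as np,cv2
from rig import bot
from scipy.spatial.transform import Rotation as R
def P(c):
    return bot.camera_params(c)
def c2w(c,obs=None):
    p=P(c)
    if 'mount' in p:
        o=obs or bot.get_obs()
        T=np.eye(4);T[:3,:3]=R.from_euler('xyz',o['ee_rot']).as_matrix();T[:3,3]=o['eef_pos']
        return T@np.array(p['mount'])
    return np.linalg.inv(np.array(p['camera_from_world']))
def cloud(c,d,T):
    p=P(c);v,u=np.mgrid[0:d.shape[0],0:d.shape[1]]
    X=np.stack([(u-p['cx'])/p['fx']*d,-(v-p['cy'])/p['fy']*d,-d,np.ones_like(d)],-1)
    W=(X@T.T)[...,:3]; W[d<=0]=np.nan
    return W
def grab(c,name=None):
    o=bot.get_obs()
    im,d=bot.read_camera(c)
    T=c2w(c,o)
    if name: cv2.imwrite('pics/'+name+'.png',im[...,::-1]); np.savez('pics/'+name+'.npz',im=im,d=d,T=T)
    return im,d,cloud(c,d,T)
E
python3 - <<'E'
from h import *
for c in ['side','top','wrist']:
    im,d,W=grab(c,c+'0'); print(c,P(c).keys())
    for t in ['tongs','riser','dish','cup','tray','saucer','spoon','kettle','sauce_dish','sauce_bottle','steamer']:
        if c=='wrist' and t not in('tongs','cup','dish','saucer'): continue
        r=bot.cut_out(c,t)
        for q in r[:1]:
            m=q['pixels'];w=W[m];w=w[~np.isnan(w[:,0])]
            if len(w): print(t,round(q['score'],2),np.round(q['point']),m.sum(),np.round(np.percentile(w,[2,50,98],axis=0)).tolist())
print(bot.get_obs())
E
```

```text
pics
side dict_keys(['fx', 'fy', 'cx', 'cy', 'camera_from_world'])
tongs 0.58 [170. 244.] 231 [[593.0, 216.0, 0.0], [625.0, 223.0, 19.0], [659.0, 254.0, 30.0]]
dish 0.83 [354. 277.] 2394 [[474.0, -397.0, 3.0], [552.0, -340.0, 8.0], [601.0, -284.0, 32.0]]
tray 0.65 [262. 246.] 5508 [[432.0, -198.0, 4.0], [561.0, -102.0, 9.0], [665.0, 44.0, 31.0]]
saucer 0.88 [242. 232.] 1471 [[473.0, -98.0, 10.0], [529.0, -40.0, 18.0], [585.0, 17.0, 23.0]]
spoon 0.7 [353. 277.] 2418 [[474.0, -397.0, 2.0], [553.0, -340.0, 8.0], [603.0, -284.0, 32.0]]
kettle 0.63 [ 99. 193.] 2199 [[462.0, 471.0, 10.0], [530.0, 507.0, 112.0], [601.0, 632.0, 180.0]]
sauce_dish 0.91 [287. 341.] 796 [[724.0, -276.0, 4.0], [763.0, -236.0, 13.0], [796.0, -202.0, 23.0]]
sauce_bottle 0.75 [243. 234.] 1444 [[473.0, -98.0, 11.0], [529.0, -40.0, 18.0], [586.0, 16.0, 23.0]]
steamer 0.82 [216. 333.] 4086 [[724.0, -128.0, 14.0], [793.0, -74.0, 117.0], [886.0, 32.0, 127.0]]
top dict_keys(['fx', 'fy', 'cx', 'cy', 'camera_from_world'])
tongs 0.49 [212. 215.] 59 [[595.0, 226.0, 21.0], [616.0, 233.0, 26.0], [634.0, 244.0, 31.0]]
dish 0.72
[... 875 characters left out ...]
eys(['fx', 'fy', 'cx', 'cy', 'mount'])
{'clock': 1.45, 'qpos': array([ 1.14619546e+00,  2.58607363e-01,  1.53500338e+00, -7.40336855e-06,
        1.34804069e+00, -2.02787838e-01]), 'joint_vel': array([ 0.00055393,  0.00131613, -0.00108863, -0.00180198, -0.00047403,
        0.00135272]), 'joint_efforts': array([-6.44539541e-04, -4.45918393e+01, -2.90890288e+01, -4.20106553e-04,
        9.97594361e-04,  9.99458052e-06]), 'eef_pos': array([120.96789119, 536.52174536, 256.30441507]), 'ee_rot': array([-3.14153363e+00, -4.76551397e-06,  2.91978126e+00]), 'ft_force': array([ 0.40266428, -0.4208028 , -0.21553536]), 'torque': array([-0.03304064,  0.033284  , -0.02644493]), 'width': 85.47620264872684}
```

View images.

View pics/side0.png

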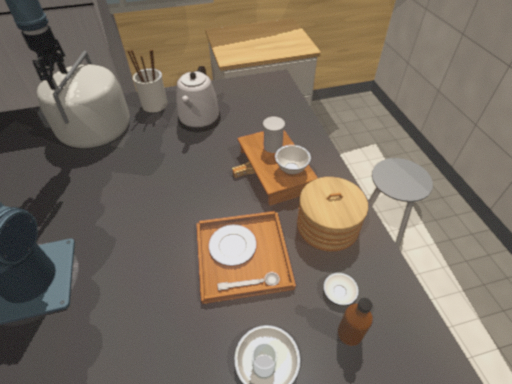

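View pics/top0.png

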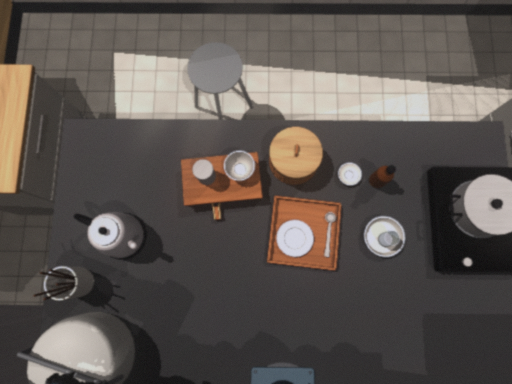

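View pics/wrist0.png

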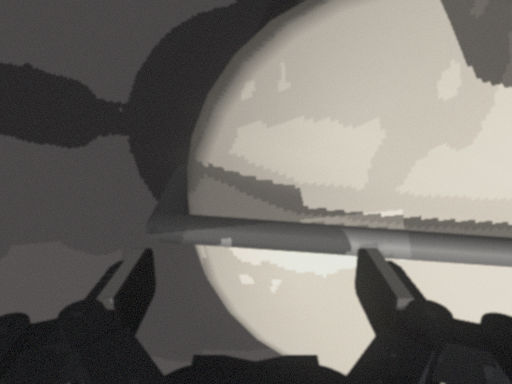

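```bash
cat > a.py <<'E'
from h import *
def load(n):
    z=np.load('pics/'+n+'.npz'); c=n[:-1] if n[:-1] in('side','top') else 'wrist'
    return z['im'],z['d'],cloud(c,z['d'],z['T'])
if __name__=='__main__':
  for n in('side0','top0'):
    im,d,W=load(n); x,y,z=W[...,0],W[...,1],W[...,2]
    print(n,'table z', np.nanmedian(z[(x>350)&(x<420)&(abs(y)<300)]))
    m=(z>52)&(z<72)&(x>580)&(x<860)&(y>80)&(y<420)
    print('riser',cv2.minAreaRect(W[m][:,:2].astype(np.float32)),cv2.boxPoints(cv2.minAreaRect(W[m][:,:2].astype(np.float32))).round().tolist())
    m=(z>15)&(z<34)&(x>560)&(x<665)&(y>190)&(y<280)
    print('tongs',m.sum(),np.median(z[m]),cv2.boxPoints(cv2.minAreaRect(W[m][:,:2].astype(np.float32))).round().tolist())
    ys=np.argwhere(m); y0,x0=ys.min(0);y1,x1=ys.max(0)
    cv2.imwrite(f'pics/z_{n}.png',cv2.resize(im[y0-25:y1+25,x0-35:x1+35,::-1],None,fx=6,fy=6,interpolation=cv2.INTER_NEAREST)); print(y0,x0,y1,x1)
    m=(z>40)&(z<95)&(x>450)&(x<610)&(y>-420)&(y<-280)
    print('cup',m.sum(),cv2.minEnclosingCircle(W[m][:,:2].astype(np.float32)),np.percentile(z[m],[5,50,95]))
    m=(z>27)&(z<36)&(x>450)&(x<620)&(y>-430)&(y<-260)
    print('dish',m.sum(),cv2.minEnclosingCircle(W[m][:,:2].astype(np.float32)))
    m=(z>17)&(z<28)&(x>460)&(x<595)&(y>-105)&(y<25)
    print('saucer',m.sum(),cv2.minEnclosingCircle(W[m][:,:2].astype(np.float32)),cv2.fitEllipse(W[m][:,:2].astype(np.float32)))
    m=(z>12)&(z<36)&(x>400)&(x<690)&(y>-230)&(y<70)
    print('tray',cv2.boxPoints(cv2.minAreaRect(W[m][:,:2].astype(np.float32))).round().tolist())
E
python3 a.py
```

```text
side0 table z 0.2204629543754777
riser ((729.6926879882812, 214.85108947753906), (166.9696044921875, 272.75726318359375), 6.016604900360107) [[632.0, 342.0], [661.0, 70.0], [827.0, 88.0], [798.0, 359.0]]
tongs 138 24.833867695401068 [[589.0, 239.0], [597.0, 205.0], [660.0, 220.0], [652.0, 254.0]]
162 233 174 254
cup 404 ((528.0162353515625, -356.7564697265625), 26.117496490478516) [43.77674033 70.3872911  85.26335165]
dish 438 ((537.7562866210938, -347.6564025878906), 69.57719421386719)
saucer 820 ((530.0552978515625, -40.45383071899414), 64.69992065429688) ((529.2448120117188, -41.264671325683594), (109.38724517822266, 110.21589660644531), 155.31100463867188)
tray [[421.0, -180.0], [655.0, -205.0], [680.0, 32.0], [446.0, 56.0]]
top0 table z -0.1403571507447623
riser ((725.9271850585938, 217.14584350585938), (165.61105346679688, 270.4510498046875), 6.318962574005127) [[629.0, 342.0], [659.0, 74.0], [823.0, 92.0], [793.0, 361.0]]
tongs 104 25.720731103289495 [[587.0, 246.0], [590.0, 218.0], [648.0, 224.0], [645.0, 252.0]]
203 211 219 220
cup 160 ((524.8599853515625, -355.5365295410156), 26.604248046875) [42.46735725 68.98002129 84.89076966]
dish 192 ((534.6616821289062, -347.2010192871094), 69.74058532714844)
saucer 514 ((526.0505981445312, -40.88784408569336), 63.29388427734375) ((526.1025390625, -40.55609130859375), (109.7660140991211, 110.66585540771484), 135.2938690185547)
tray [[417.0, -179.0], [651.0, -204.0], [676.0, 31.0], [442.0, 55.0]]
```

```bash
cat > b.py <<'E'
from a import *
im,d,W=load('wrist0'); 
p=P('wrist'); M=np.array(p['mount']); print(M.round(3),p['fx'],p['cx'],p['cy'])
T=cloud('wrist',d,M)
for r in range(240,384,12):
    print(r,[tuple(T[r,c].round().tolist()) for c in (130,145,365,385,400)])
im,d,W=load('top0');x,y,z=W[...,0],W[...,1],W[...,2]
m=(z>75)&(x>600)&(x<850)&(y>70)&(y<380); w=W[m]
# clutter on riser in front-edge frame
a=np.deg2rad(6.2);c=np.array([728,216]);q=(w[:,:2]-c)@np.array([[np.cos(a),-np.sin(a)],[np.sin(a),np.cos(a)]])
for lo,hi in((-140,0),(0,140)):
    s=(q[:,1]>lo)&(q[:,1]<hi); print(lo,q[s].min(0).round(),q[s].max(0).round(),w[s][:,2].max())
im,d,W=load('side0');x,y,z=W[...,0],W[...,1],W[...,2]
m=(z>75)&(x>600)&(x<850)&(y>70)&(y<380); w=W[m];q=(w[:,:2]-c)@np.array([[np.cos(a),-np.sin(a)],[np.sin(a),np.cos(a)]])
for lo,hi in((-140,0),(0,140)):
    s=(q[:,1]>lo)&(q[:,1]<hi); print(lo,q[s].min(0).round(),q[s].max(0).round(),w[s][:,2].max())
m=(W[...,0]>0)&(W[...,0]<250)&(W[...,1]>350); print('cooker max z',np.nanmax(W[m][:,2]))
for c in('side','top'): print(c, c2w(c)[:3,3])
E
python3 b.py
```

```text
[[   0.       0.956    0.294   75.072]
 [   1.      -0.       0.      -0.265]
 [   0.       0.294   -0.956 -117.574]
 [   0.       0.       0.       1.   ]] 344.15224209368347 254.87245117207368 187.21857105013746
240 [(-106.0, -150.0, 257.0), (-105.0, -131.0, 256.0), (6.0, 50.0, 26.0), (6.0, 59.0, 26.0), (5.0, 67.0, 27.0)]
252 [(10.0, -50.0, 6.0), (11.0, -44.0, 5.0), (11.0, 43.0, 5.0), (0.0, 59.0, 24.0), (0.0, 66.0, 25.0)]
264 [(10.0, -47.0, -4.0), (7.0, -43.0, 2.0), (8.0, 42.0, 0.0), (10.0, 48.0, -4.0), (-20.0, 79.0, 49.0)]
276 [(10.0, -44.0, -12.0), (3.0, -43.0, 0.0), (3.0, 42.0, -1.0), (11.0, 45.0, -13.0), (7.0, 53.0, -7.0)]
288 [(8.0, -42.0, -17.0), (-2.0, -43.0, -1.0), (-1.0, 42.0, -1.0), (11.0, 42.0, -20.0), (10.0, 48.0, -19.0)]
300 [(4.0, -43.0, -16.0), (-7.0, -43.0, -2.0), (-5.0, 42.0, -4.0), (6.0, 42.0, -20.0), (10.0, 45.0, -26.0)]
312 [(-0.0, -43.0, -18.0), (-11.0, -43.0, -4.0), (-9.0, 42.0, -6.0), (2.0, 43.0, -21.0), (7.0, 45.0, -27.0)]
324 [(-4.0, -43.0, -19.0), (-226.0, -143.0, 257.0), (-60.0, 64.0, 51.0), (-1.0, 42.0, -23.0), (12.0, 39.0, -39.0)]
336 [(17.0, -30.0, -49.0), (-245.0, -145.0, 257.0), (-70.0, 65.0, 53.0), (16.0, 31.0, -49.0), (16.0, 35.0, -49.0)]
348 [(16.0, -29.0, -53.0), (-263.0, -146.0, 257.0), (-82.0, 68.0, 57.0), (16.0, 30.0, -53.0), (18.0, 32.0, -55.0)]
360 [(16.0, -28.0, -56.0), (17.0, -24.0, -56.0), (16.0, 24.0, -56.0), (16.0, 28.0, -56.0), (17.0, 32.0, -56.0)]
372 [(16.0, -27.0, -60.0), (16.0, -24.0, -59.0), (16.0, 23.0, -59.0), (16.0, 27.0, -60.0), (16.0, 30.0, -59.0)]
-140 [ -28. -117.] [ 74. -17.] 118.68167116167047
0 [-23.  16.] [42. 83.] 164.4953514079141
-140 [ -24. -121.] [ 77. -17.] 118.67243933131067
0 [-20.  12.] [46. 80.] 161.5306720536306
cooker max z 496.1747508056322
side [ 458.06328029 -568.67274164  839.57578379]
top [ 414.46672963   71.34206214 1354.5488786 ]
```

View pics/z_side0.png

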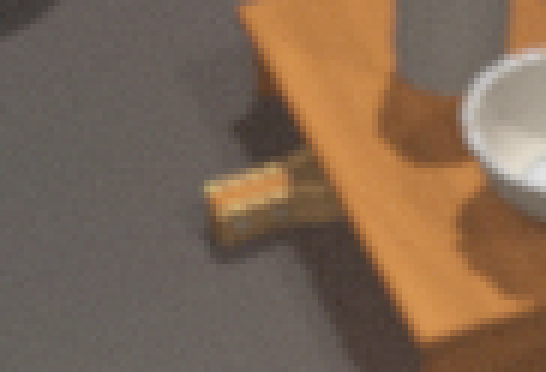

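```bash
cat > plan.py <<'E'
from h import *
import sys
def plan(tx,ty,tz,yaw,n,g=None,o=None):
    """n rows to get from the current pose to target (tool down, yaw deg)"""
    o=o or bot.get_obs(); p=np.array(o['eef_pos']);r=R.from_euler('xyz',o['ee_rot'])
    t=R.from_euler('xyz',[np.pi,0,np.deg2rad(yaw)]); tot=(r.inv()*t).as_rotvec(); tgt=np.array([tx,ty,tz],float)
    print('from',p.round(1),np.rad2deg(o['ee_rot']).round(2),'w',round(o['width'],1),'F',np.round(o['ft_force'],1),'t',o['clock'],'turn',np.rad2deg(tot).round(2))
    for i in range(n):
        f=r*R.from_rotvec(tot*i/n); d=f.inv().apply((tgt-p)/n)/10
        print(np.r_[d,np.rad2deg(tot)/n].round(2).tolist())
if __name__=='__main__':
    a=[float(v) for v in sys.argv[1:]]; plan(*a[:4],int(a[4]))
E
python3 - <<'E'
from a import *
im,d,W=load('wrist0');z=W[...,2]
print(np.nanmax(z[:235]), [W[r,300].round() .tolist() for r in range(0,270,15)])
im,d,W=load('side0')
print([ (r,c,W[r,c].round().tolist()) for r,c in((75,75),(70,85),(85,60),(100,100),(45,75))])
E
python3 plan.py 570 226 170 186 9
```

```text
233.1622623053131 [[-5.0, 601.0, 68.0], [21.0, 583.0, 179.0], [29.0, 580.0, 186.0], [36.0, 578.0, 190.0], [43.0, 577.0, 191.0], [50.0, 575.0, 193.0], [57.0, 574.0, 196.0], [64.0, 572.0, 197.0], [71.0, 571.0, 200.0], [78.0, 569.0, 202.0], [85.0, 568.0, 203.0], [92.0, 566.0, 205.0], [100.0, 565.0, 204.0], [107.0, 563.0, 205.0], [116.0, 562.0, 205.0], [115.0, 559.0, 226.0], [119.0, 558.0, 232.0], [141.0, 557.0, 206.0]]
[(75, 75, [148.0, 632.0, 208.0]), (70, 85, [179.0, 657.0, 208.0]), (85, 60, [118.0, 537.0, 232.0]), (100, 100, [218.0, 523.0, 168.0]), (45, 75, [107.0, 973.0, 156.0])]
from [121.  536.5 256.3] [-180.     -0.    167.29] w 85.5 F [ 0.4 -0.4 -0.2] t 1.45 turn [ -0.    -0.   -18.71]
[-5.63, -2.27, 0.96, -0.0, -0.0, -2.08]
[-5.54, -2.47, 0.96, -0.0, -0.0, -2.08]
[-5.45, -2.67, 0.96, -0.0, -0.0, -2.08]
[-5.35, -2.87, 0.96, -0.0, -0.0, -2.08]
[-5.24, -3.06, 0.96, -0.0, -0.0, -2.08]
[-5.12, -3.25, 0.96, -0.0, -0.0, -2.08]
[-5.0, -3.43, 0.96, -0.0, -0.0, -2.08]
[-4.88, -3.61, 0.96, -0.0, -0.0, -2.08]
[-4.74, -3.78, 0.96, -0.0, -0.0, -2.08]
```

Emit:
servo_tool(
  increments=[
    [-2.0,-1.0,-0.5,0,0,0,8.5],
    [-4.5,-2.0,-0.5,0,0,-2,8.5],
    [-5.5,-2.5,0,0,0,-2,8.5],
    [-5.4,-2.7,0,0,0,-2,8.5],
    [-5.3,-2.9,0.5,0,0,-2,8.5],
    [-5.2,-3.1,1,0,0,-2,8.5],
    [-5.1,-3.3,1.5,0,0,-2,8.5],
    [-5.0,-3.4,1.5,0,0,-2,8.5],
    [-4.9,-3.6,1.5,0,0,-2,8.5],
    [-4.8,-3.8,1.5,0,0,-2,8.5],
  ],
)

```text
clock: 2.7
eef_pos: [581.0, 215.9, 194.7]
ee_rot: [3.136, 0.008, -3.03]
ft_force: [1.1, 1.2, -0.2]
width: 85.4
```

```bash
python3 plan.py 570 226 160 186 5
```

```text
from [581.  215.9 194.7] [ 179.69    0.44 -173.63] w 85.4 F [ 1.1  1.2 -0.2] t 2.7 turn [0.31 0.43 0.37]
[0.2, 0.22, 0.69, 0.06, 0.09, 0.07]
[0.2, 0.22, 0.69, 0.06, 0.09, 0.07]
[0.2, 0.22, 0.69, 0.06, 0.09, 0.07]
[0.2, 0.22, 0.69, 0.06, 0.09, 0.07]
[0.2, 0.22, 0.69, 0.06, 0.09, 0.07]
```

```bash
cat > c.py <<'E'
from a import *
im,d,W=grab('wrist','wrist1');x,y,z=W[...,0],W[...,1],W[...,2]
print(bot.get_obs()['clock'],bot.get_obs()['eef_pos'],'table',np.nanmedian(z[(x<570)&(z<15)]))
m=(z>21)&(z<31)&(x>560)&(x<665)&(y>190)&(y<280)
m=cv2.morphologyEx(m.astype(np.uint8),cv2.MORPH_OPEN,np.ones((3,3)))>0
w=W[m][:,:2].astype(np.float32)
print(m.sum(),np.median(z[m]),cv2.minAreaRect(w),cv2.boxPoints(cv2.minAreaRect(w)).round(1).tolist())
v,u=np.nonzero(m);print(v.min(),v.max(),u.min(),u.max())
m=(z>54)&(z<70)&(x>600)&(y>100)&(y<350)
xs=[]
for yy in range(150,300,10):
    s=m&(abs(y-yy)<4)
    if s.sum()>10: xs.append((yy,np.nanmin(x[s]).round(1),np.median(z[s]).round(1)))
print('riser front',xs)
E
python3 c.py
```

```text
2.75 [586.55303506 210.5048874  192.04622749] table 0.09868208879237272
1515 25.581527898794263 ((622.9900512695312, 233.09536743164062), (67.42704010009766, 34.43277359008789), 6.354951858520508) [[587.5999755859375, 246.5], [591.4000244140625, 212.3000030517578], [658.4000244140625, 219.6999969482422], [654.5999755859375, 253.89999389648438]]
182 252 249 286
riser front [(150, np.float64(651.0), np.float64(61.5)), (160, np.float64(649.8), np.float64(61.6)), (170, np.float64(648.8), np.float64(61.6)), (180, np.float64(647.3), np.float64(61.5)), (190, np.float64(646.5), np.float64(61.6)), (200, np.float64(645.6), np.float64(61.6)), (210, np.float64(644.2), np.float64(61.6)), (220, np.float64(643.2), np.float64(61.6)), (230, np.float64(642.1), np.float64(61.6)), (240, np.float64(641.0), np.float64(61.7)), (250, np.float64(639.9), np.float64(61.6)), (260, np.float64(638.9), np.float64(61.7)), (270, np.float64(638.0), np.float64(61.7)), (280, np.float64(636.7), np.float64(61.7)), (290, np.float64(635.4), np.float64(61.7))]
```

View pics/wrist1.png

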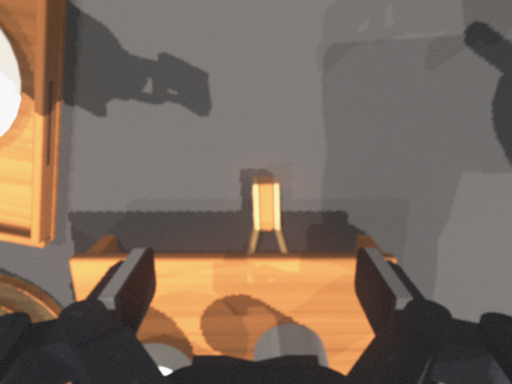

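```bash
cat > d.py <<'E'
from a import *
n='wrist1'
im,d,W=load(n);x,y,z=W[...,0],W[...,1],W[...,2]
m=(z>21)&(z<31)&(x>560)&(x<665)&(y>190)&(y<280)
P2=W[m][:,:2]
# iterate principal axis: centre line in slices along x
a=np.deg2rad(6)
for it in range(5):
    u=np.array([np.cos(a),np.sin(a)]);v=np.array([-u[1],u[0]]);s=P2@u;t=P2@v
    s0=np.percentile(s,1)
    S=[];C=[];Wd=[]
    for k in np.arange(s0+3,s0+40,3):
        q=t[abs(s-k)<2]; lo,hi=np.percentile(q,[3,97]);S.append(k);C.append((lo+hi)/2);Wd.append(hi-lo)
    f=np.polyfit(S,C,1); a+=np.arctan(f[0])
print('yaw',np.rad2deg(a),'end',u*s0+v*np.polyval(f,s0),'w',np.round(Wd,1),'c',np.round(C,1))
E
python3 d.py; python3 plan.py 603 234 90 185 5
```

```text
yaw 9.128955458633902 end [590.25951711 226.79204154] w [21.6 20.2 21.2 20.9 21.5 21.6 21.8 21.9 22.1 22.  22.2 21.5 21.4] c [130.2 130.1 130.  130.2 130.7 130.6 130.3 130.3 130.3 130.1 130.  130.2
 130.4]
from [586.6 210.5 192. ] [ 179.92    0.53 -173.77] w 84.7 F [ 5.8 -2.  -1. ] t 2.75 turn [0.09 0.53 1.23]
[-0.36, 0.43, 2.04, 0.02, 0.11, 0.25]
[-0.36, 0.43, 2.04, 0.02, 0.11, 0.25]
[-0.36, 0.43, 2.04, 0.02, 0.11, 0.25]
[-0.36, 0.44, 2.04, 0.02, 0.11, 0.25]
[-0.37, 0.44, 2.04, 0.02, 0.11, 0.25]
```

```bash
python3 plan.py 606 229.5 110 189 5
```

```text
from [586.6 210.5 192. ] [ 179.92    0.53 -173.77] w 84.7 F [ 5.8 -2.  -1. ] t 2.75 turn [ 0.07  0.54 -2.77]
[-0.41, 0.33, 1.65, 0.01, 0.11, -0.55]
[-0.42, 0.33, 1.64, 0.01, 0.11, -0.55]
[-0.43, 0.33, 1.64, 0.01, 0.11, -0.55]
[-0.43, 0.32, 1.64, 0.01, 0.11, -0.55]
[-0.44, 0.32, 1.64, 0.01, 0.11, -0.55]
```

Emit:
servo_tool(
  increments=[
    [0,0,0,0,0,0,8.5],
    [-0.4,0.3,1.6,0,0.1,-0.5,8.5],
    [-0.4,0.3,1.6,0,0.1,-0.5,8.5],
    [-0.4,0.3,1.6,0,0.1,-0.5,8.5],
    [-0.4,0.3,1.6,0,0.1,-0.5,8.5],
    [-0.4,0.3,1.4,0,0.1,-0.5,8.5],
    [0,0,0,0,0,0,8.5],
    [0,0,0,0,0,0,8.5],
    [0,0,0,0,0,0,8.5],
    [0,0,0,0,0,0,8.5],
  ],
)

```text
clock: 4.0
eef_pos: [603.6, 232.1, 108.8]
ee_rot: [3.139, -0.002, -2.984]
ft_force: [0.1, 0.1, -0.2]
width: 85.1
```

```bash
sed -i "s/wrist1/wrist2/" c.py d.py; python3 c.py; python3 d.py; python3 plan.py 606 229.5 45 189 5
```

```text
4.05 [603.61982776 232.10463342 108.87322191] table 0.04316401961354188
3017 25.63187488041916 ((624.74853515625, 233.4005584716797), (70.89826202392578, 36.572322845458984), 6.9859771728515625) [[587.2999877929688, 247.1999969482422], [591.7999877929688, 210.89999389648438], [662.2000122070312, 219.60000610351562], [657.7000122070312, 255.89999389648438]]
185 288 223 277
riser front [(150, np.float64(651.6), np.float64(59.0)), (180, np.float64(647.8), np.float64(61.7)), (190, np.float64(646.3), np.float64(61.6)), (200, np.float64(645.6), np.float64(61.6)), (210, np.float64(644.4), np.float64(61.6)), (220, np.float64(643.1), np.float64(61.6)), (230, np.float64(642.2), np.float64(61.7)), (240, np.float64(641.3), np.float64(61.6)), (250, np.float64(639.9), np.float64(61.6)), (260, np.float64(638.7), np.float64(61.6)), (270, np.float64(637.9), np.float64(61.6)), (280, np.float64(636.6), np.float64(61.7)), (290, np.float64(635.6), np.float64(61.7))]
yaw 8.88110317426007 end [590.38822076 226.9253153 ] w [20.9 21.  21.2 21.1 21.2 21.4 21.4 21.5 21.5 21.5 21.  20.5 20.6] c [133.1 133.1 133.1 133.  133.  133.  133.  133.  133.1 133.1 133.3 133.
 133. ]
from [603.6 232.1 108.9] [ 1.7987e+02 -9.0000e-02 -1.7098e+02] w 85.0 F [-0.6  0.3 -0.7] t 4.05 turn [ 0.13 -0.09  0.02]
[-0.04, -0.06, 1.28, 0.03, -0.02, 0.0]
[-0.04, -0.06, 1.28, 0.03, -0.02, 0.0]
[-0.04, -0.06, 1.28, 0.03, -0.02, 0.0]
[-0.04, -0.06, 1.28, 0.03, -0.02, 0.0]
[-0.04, -0.06, 1.28, 0.03, -0.02, 0.0]
```

Emit:
servo_tool(
  increments=[
    [-0.2,-0.3,1.0,0.1,0,0,8.5],
    [0,0,2.0,0,0,0,8.5],
    [0,0,2.0,0,0,0,8.5],
    [0,0,1.7,0,0,0,8.5],
    [0,0,1.0,0,0,0,8.5],
    [0,0,0,0,0,0,4.0],
    [0,0,0,0,0,0,2.0],
    [0,0,0,0,0,0,1.0],
    [0,0,0,0,0,0,1.0],
    [0,0,0,0,0,0,1.0],
  ],
)

```text
clock: 5.3
eef_pos: [608.5, 228.7, 30.8]
ee_rot: [3.142, 0.004, -2.985]
ft_force: [0.0, -0.0, -0.9]
width: 22.1
```

```bash
python3 plan.py 430 200 34 188.9 5
```

```text
from [608.5 228.7  30.8] [ 180.      0.23 -171.02] w 22.1 F [ 0.  -0.  -0.9] t 5.3 turn [0.   0.23 0.08]
[3.62, -0.01, -0.08, 0.0, 0.05, 0.02]
[3.62, -0.01, -0.08, 0.0, 0.05, 0.02]
[3.62, -0.01, -0.07, 0.0, 0.05, 0.02]
[3.62, -0.01, -0.07, 0.0, 0.05, 0.02]
[3.62, -0.01, -0.07, 0.0, 0.05, 0.02]
```

Emit:
servo_tool(
  increments=[
    [0,0,-0.2,0,0,0,1.0],
    [1.0,0,-0.1,0,0,0,1.0],
    [2.5,0,0,0,0,0,1.0],
    [3.0,0,0,0,0,0,1.0],
    [3.5,0,0,0,0,0,1.0],
    [3.5,0,0,0,0,0,1.0],
    [3.0,0,0,0,0,0,1.0],
    [1.5,0,0,0,0,0,1.0],
    [0,0,0,0,0,0,1.0],
    [0,0,0,0,0,0,1.0],
  ],
)

```text
clock: 6.55
eef_pos: [419.7, 198.8, 33.3]
ee_rot: [-3.142, 0.002, -2.985]
ft_force: [-0.6, 0.1, -0.6]
width: 21.6
```

```bash
python3 plan.py 430 200 31 188.9 5; python3 -c "
from h import *
grab('wrist','wrist3')"
```

```text
from [419.7 198.8  33.3] [-1.8000e+02  1.0000e-01 -1.7101e+02] w 21.6 F [-0.6  0.1 -0.6] t 6.55 turn [-0.    0.1   0.09]
[-0.21, -0.01, 0.05, -0.0, 0.02, 0.02]
[-0.21, -0.01, 0.05, -0.0, 0.02, 0.02]
[-0.21, -0.01, 0.05, -0.0, 0.02, 0.02]
[-0.21, -0.01, 0.05, -0.0, 0.02, 0.02]
[-0.21, -0.01, 0.05, -0.0, 0.02, 0.02]
```

View pics/wrist3.png

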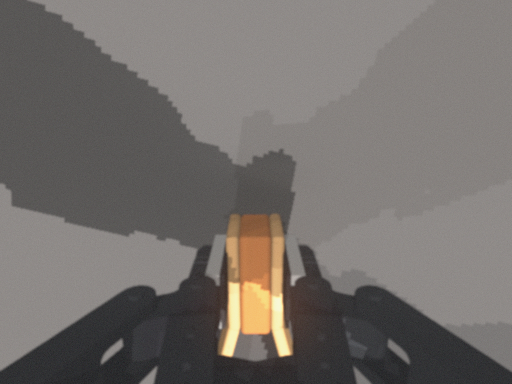

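Emit:
servo_tool(
  increments=[
    [0,0,0.25,0,0,0,1.0],
    [0,0,0,0,0,0,2.5],
    [0,0,0,0,0,0,5.0],
    [0,0,0,0,0,0,8.5],
    [0,0,-0.5,0,0,0,8.5],
    [0,0,-2.5,0,0,0,8.5],
    [-1.5,0,-4.0,0,0,0,8.5],
    [-3.5,0,-3.0,0,0,0,8.5],
    [-3.0,0,0,0,0,0,8.5],
    [0,0,0,0,0,0,8.5],
  ],
)

```text
clock: 7.85
eef_pos: [501.8, 211.7, 135.7]
ee_rot: [3.142, 0.004, -2.985]
ft_force: [-0.5, 0.9, -0.3]
width: 85.3
```

```bash
python3 -c "
from h import *
im,d,W=grab('wrist','wrist4');print(bot.get_obs()['clock'],bot.get_obs()['eef_pos'])"
```

```text
7.9 [500.50777353 211.63617098 135.48661087]
```

View pics/wrist4.png

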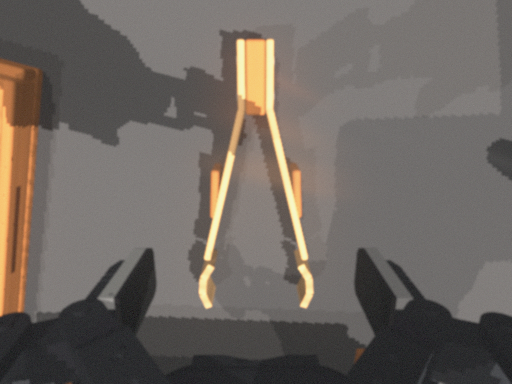

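```bash
cat > e.py <<'E'
from a import *
import sys
n=sys.argv[1]
im,d,W=load(n);x,y,z=W[...,0],W[...,1],W[...,2]
o=np.array([float(v) for v in sys.argv[2:4]])
m=(z>12)&(z<34)&(np.hypot(x-o[0],y-o[1])<125)&(im[...,0].astype(int)-im[...,2]>25)
P2=W[m][:,:2].astype(float);print(len(P2),np.median(z[m]))
a=np.deg2rad(float(sys.argv[4]))
for it in range(8):
    u=np.array([np.cos(a),np.sin(a)]);v=np.array([-u[1],u[0]]);s=P2@u;t=P2@v
    s0=np.percentile(s,.3);s1=np.percentile(s,99.7);S=[];C=[];Wd=[]
    for k in np.arange(s0+3,s1-2,5):
        q=t[abs(s-k)<2.5]
        if len(q)>3:
            lo,hi=q.min(),q.max();S.append(k);C.append((lo+hi)/2);Wd.append(hi-lo)
    f=np.polyfit(S,C,1); a+=np.arctan(f[0])*.8
    if it==3:  # drop outliers
        keep=abs(t-np.polyval(f,s))<50; P2=P2[keep]
print('yaw',np.rad2deg(a),'len',s1-s0)
print(np.c_[np.array(S)-s0,np.array(C)-np.polyval(f,S),Wd].round(1).T.tolist())
e=u*s0+v*np.polyval(f,s0)
print('end',e,'lands',e+103*u,'jaws',e+174*u)
E
python3 e.py wrist4 500 212 9;python3 plan.py 500 212 40 188.9 5
```

```text
6699 25.572970330412403
yaw 9.112674833837138 len 190.85488437177958
[[3.0, 8.0, 13.0, 18.0, 23.0, 28.0, 33.0, 38.0, 43.0, 48.0, 53.0, 58.0, 63.0, 68.0, 73.0, 78.0, 83.0, 88.0, 93.0, 98.0, 103.0, 108.0, 113.0, 118.0, 123.0, 128.0, 133.0, 138.0, 143.0, 148.0, 153.0, 158.0, 163.0, 168.0, 173.0, 178.0, 183.0, 188.0], [0.0, 0.2, -0.1, -0.1, -0.1, -0.1, 0.4, -0.1, -0.1, -0.1, 0.2, 0.2, -0.2, 0.1, 0.1, -0.3, -0.3, -0.4, 0.0, 0.0, 0.0, 0.1, 0.1, -0.0, 0.4, 0.0, 0.4, 0.1, -0.0, 0.3, -1.1, 0.1, -0.0, -0.1, -0.1, 0.3, -0.1, 0.2], [22.9, 23.5, 24.3, 22.0, 22.1, 22.3, 23.6, 22.7, 24.1, 26.8, 29.1, 31.9, 34.1, 36.4, 39.1, 41.7, 61.4, 61.8, 62.9, 63.2, 63.7, 63.9, 64.3, 64.3, 64.1, 66.7, 69.3, 72.1, 73.7, 76.4, 73.8, 77.8, 83.3, 85.0, 85.3, 86.7, 86.1, 82.5]]
end [403.54362936 195.7041616 ] lands [505.24364545 212.01693965] jaws [575.34754003 223.26167016]
from [500.5 211.6 135.5] [ 1.8000e+02  1.3000e-01 -1.7101e+02] w 85.0 F [-0.  -0.9  1.7] t 7.9 turn [0.   0.13 0.09]
[0.01, 0.01, 1.91, 0.0, 0.03, 0.02]
[0.01, 0.01, 1.91, 0.0, 0.03, 0.02]
[0.01, 0.01, 1.91, 0.0, 0.03, 0.02]
[0.01, 0.01, 1.91, 0.0, 0.03, 0.02]
[0.01, 0.01, 1.91, 0.0, 0.03, 0.02]
```

Emit:
servo_tool(
  increments=[
    [-0.6,0,1.0,0,0,0,8.5],
    [0,0,2.5,0,0,0,8.5],
    [0,0,2.7,0,0,0,8.5],
    [0,0,2.5,0,0,0,8.5],
    [0,0,1.5,0,0,0,8.5],
    [0,0,0.9,0,0,0,8.5],
    [0,0,0,0,0,0,7.2],
    [0,0,0,0,0,0,6.5],
    [0,0,0,0,0,0,6.1],
    [0,0,0,0,0,0,6.0],
  ],
)

```text
clock: 9.15
eef_pos: [502.2, 212.5, 21.0]
ee_rot: [3.142, 0.0, -2.983]
ft_force: [-0.3, -0.6, -0.9]
width: 60.4
```

```bash
python3 -c "
from h import *
im,d,W=grab('wrist','wrist5');print(bot.get_obs())"
```

```text
{'clock': 9.2, 'qpos': array([ 1.95719136e-01,  5.18771157e-01,  1.80679979e+00,  1.10292289e-04,
        8.15890207e-01, -1.53346099e+00]), 'joint_vel': array([-0.00076853,  0.0068772 ,  0.00342789, -0.00121138, -0.00328249,
       -0.0011299 ]), 'joint_efforts': array([ 1.89497700e-02, -4.96681774e+01, -1.93749332e+01, -8.16659631e-04,
        8.13794788e-02, -1.66118826e-05]), 'eef_pos': array([502.25037807, 212.55822224,  20.94274674]), 'ee_rot': array([ 3.14150746e+00,  1.28404303e-04, -2.98328443e+00]), 'ft_force': array([ 0.39564032,  0.27904792, -0.74226072]), 'torque': array([ 0.03345907, -0.03912957, -0.0114092 ]), 'width': 59.87692832277017}
```

View pics/wrist5.png

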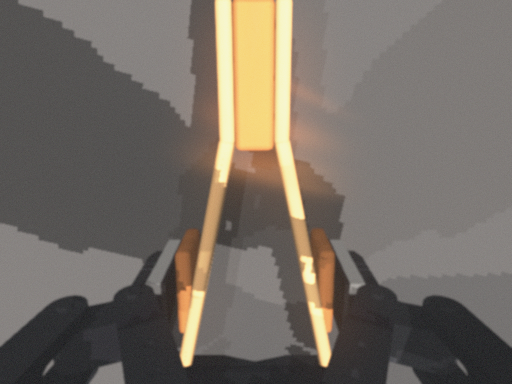

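```bash
python3 plan.py 520 65 160 180 5
```

```text
from [502.3 212.6  20.9] [ 1.8000e+02  1.0000e-02 -1.7093e+02] w 59.9 F [ 0.4  0.3 -0.7] t 9.2 turn [0.01 0.01 9.07]
[0.11, -2.97, -2.78, 0.0, 0.0, 1.81]
[0.02, -2.97, -2.78, 0.0, 0.0, 1.81]
[-0.07, -2.97, -2.78, 0.0, 0.0, 1.81]
[-0.17, -2.97, -2.78, 0.0, 0.0, 1.81]
[-0.26, -2.96, -2.78, 0.0, 0.0, 1.81]
```

Emit:
servo_tool(
  increments=[
    [0,0,-0.5,0,0,0,6.0],
    [0,0,-1.2,0,0,0,6.0],
    [0,-0.8,-2.2,0,0,0.8,6.0],
    [0,-1.5,-2.5,0,0,1.5,6.0],
    [0,-2.2,-2.5,0,0,1.8,6.0],
    [-0.1,-2.5,-2.2,0,0,1.8,6.0],
    [-0.2,-2.5,-1.8,0,0,1.6,6.0],
    [-0.3,-2.5,-1.0,0,0,1.0,6.0],
    [-0.3,-1.8,0,0,0,0.5,6.0],
    [-0.1,-1.0,0,0,0,0,6.0],
  ],
)

```text
clock: 10.45
eef_pos: [522.6, 61.8, 170.0]
ee_rot: [-3.141, 0.004, 3.14]
ft_force: [0.3, 0.9, -1.2]
width: 60.1
```

Emit:
servo_tool(
  increments=[
    [0,0,0,0,0,0,6.0],
    [0,0,0,0,0,0,6.0],
    [0,0,0,0,0,0,6.0],
    [0,0,0,0,0,0,6.0],
    [0,0,0,0,0,0,6.0],
    [0,0,0,0,0,0,6.0],
    [0,0,0,0,0,0,6.0],
    [0,0,0,0,0,0,6.0],
    [0,0,0,0,0,0,6.0],
    [0,0,0,0,0,0,6.0],
  ],
)

```text
clock: 11.7
eef_pos: [521.3, 63.7, 168.3]
ee_rot: [3.141, -0.0, -3.141]
ft_force: [-0.5, -0.6, -0.6]
width: 60.3
```

```bash
python3 -c "
from h import *
im,d,W=grab('wrist','wrist6');print(bot.get_obs())
im,d,W=grab('side','side1')"
```

```text
{'clock': 11.75, 'qpos': array([-9.16262304e-02,  2.91881136e-01,  1.71930934e+00,  9.44748784e-04,
        1.13071976e+00, -1.66339324e+00]), 'joint_vel': array([-0.00063284,  0.001155  ,  0.00075193, -0.00041864, -0.00055652,
       -0.000538  ]), 'joint_efforts': array([ 9.80043900e-03, -4.39414716e+01, -2.63449270e+01,  5.19185298e-03,
        1.67190540e-02,  2.16218331e-05]), 'eef_pos': array([521.28128341,  63.6521468 , 168.28187427]), 'ee_rot': array([ 3.14071233e+00, -2.37368366e-04, -3.14102447e+00]), 'ft_force': array([ 0.39492762,  0.73688462, -0.69552389]), 'torque': array([-0.01052201, -0.02651013,  0.01840068]), 'width': 60.03819536634112}
```

View pics/wrist6.png

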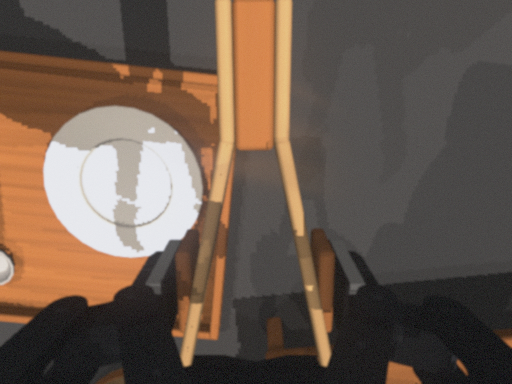

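View pics/side1.png

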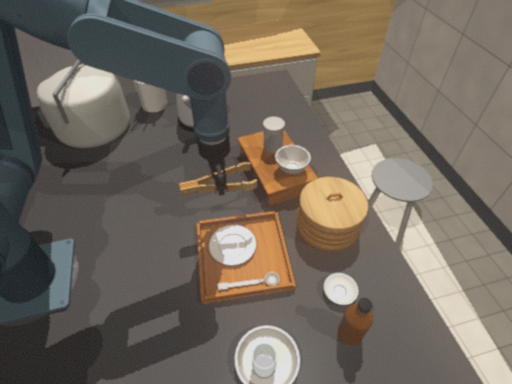

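```bash
cat > f.py <<'E'
from a import *
def circ(P2,it=8,tol=4,r=None):
    c=None
    from scipy.optimize import least_squares
    f=least_squares(lambda q:np.hypot(P2[:,0]-q[0],P2[:,1]-q[1])-(r or q[2]),[*P2.mean(0),r or 60],loss='soft_l1',f_scale=1.5)
    return f.x.round(1)
if __name__=='__main__':
    im,d,W=load('wrist6');x,y,z=W[...,0],W[...,1],W[...,2]
    m=(z>18.5)&(z<26)&(np.hypot(x-527,y+41)<75)&(np.hypot(x-527,y+41)>50)
    m[:,215:]=0
    # outer boundary: max radius per angle
    q=W[m][:,:2];c=np.array([527,-41.])
    for _ in range(5):
        a=np.arctan2(*(q-c).T[::-1]);r=np.hypot(*(q-c).T);b=((a+np.pi)/(2*np.pi)*72).astype(int)
        e=np.array([q[b==k][np.argmax(r[b==k])] for k in range(72) if (b==k).sum()>2]); s=circ(e);c=s[:2]
    print('saucer',s,len(e)); 
    m=(np.hypot(x-c[0],y-c[1])<30); print('floor',np.nanmedian(z[m]))
    T=cloud('wrist',d,np.array(P('wrist')['mount']))
    for r in (10,50,100,140): print('block',T[r,254].round(1))
    for r,cc in((160,221),(200,209),(250,200),(340,188),(160,289),(200,296),(250,305),(340,318)): print(T[r,cc].round(1))
E
python3 f.py; python3 plan.py 520 -250 165 180 8
```

```text
saucer [527.  -43.   63.3] 72
floor 12.808304829926897
block [95.1 -0.6 -6.3]
block [84.5 -0.6 -3.3]
block [69.5 -0.6 -5.1]
block [57.  -0.6 -6.2]
[ 50.  -11.6  -4.9]
[ 35.9 -16.2  -4.9]
[ 17.4 -20.   -6.3]
[-22.1 -26.6  -5.8]
[50.2 11.  -5.8]
[36.2 13.8 -5.7]
[17.5 17.6 -6.4]
[-22.5  24.6  -5.3]
from [521.3  63.7 168.3] [ 1.7995e+02 -2.0000e-02 -1.7996e+02] w 60.3 F [ 0.3 -0.  -1.6] t 11.8 turn [ 0.05 -0.02  0.04]
[0.02, -3.92, 0.04, 0.01, -0.0, 0.0]
[0.02, -3.92, 0.04, 0.01, -0.0, 0.0]
[0.02, -3.92, 0.04, 0.01, -0.0, 0.0]
[0.02, -3.92, 0.04, 0.01, -0.0, 0.0]
[0.02, -3.92, 0.04, 0.01, -0.0, 0.0]
[0.02, -3.92, 0.04, 0.01, -0.0, 0.0]
[0.02, -3.92, 0.04, 0.01, -0.0, 0.0]
[0.02, -3.92, 0.04, 0.01, -0.0, 0.0]
```

Emit:
servo_tool(
  increments=[
    [0,-1.0,0,0,0,0,6.0],
    [0,-2.5,0,0,0,0,6.0],
    [0,-4.0,0,0,0,0,6.0],
    [0,-5.0,0,0,0,0,6.0],
    [0,-5.0,0,0,0,0,6.0],
    [0,-5.0,0,0,0,0,6.0],
    [0,-4.0,0,0,0,0,6.0],
    [0,-2.5,0,0,0,0,6.0],
    [0,-1.0,0,0,0,0,6.0],
    [0,0,0,0,0,0,6.0],
  ],
)

```text
clock: 13.05
eef_pos: [520.5, -250.7, 168.2]
ee_rot: [-3.141, 0.001, -3.141]
ft_force: [0.6, -0.0, -0.3]
width: 60.0
```

```bash
python3 -c "
from h import *
im,d,W=grab('wrist','wrist7');print(bot.get_obs())
im,d,W=grab('wrist','wrist8');print(bot.get_obs())
r=bot.cut_out('wrist','cup')
print([(q['score'],q['point']) for q in r])
np.save('pics/cupm.npy',r[0]['pixels'] if r else 0)"
```

```text
{'clock': 13.1, 'qpos': array([-6.40917438e-01,  3.78133506e-01,  1.59171032e+00, -9.13186080e-05,
        1.17062671e+00, -2.21313692e+00]), 'joint_vel': array([ 0.02101733, -0.00630256,  0.01095915,  0.00374463,  0.00043491,
        0.00255596]), 'joint_efforts': array([-4.89756390e-01, -4.95804155e+01, -2.72705376e+01, -1.09472861e-03,
       -9.71662521e-03, -2.83252745e-02]), 'eef_pos': array([ 520.47934229, -250.06433891,  168.19797399]), 'ee_rot': array([-3.14085306e+00,  8.48060117e-04, -3.14013365e+00]), 'ft_force': array([-0.08447198, -0.49249544, -1.43691413]), 'torque': array([ 0.04713972, -0.00997559,  0.02405239]), 'width': 60.35370405009588}
{'clock': 13.15, 'qpos': array([-6.40007296e-01,  3.77866386e-01,  1.59204006e+00,  7.43632640e-05,
        1.17064988e+00, -2.21306454e+00]), 'joint_vel': array([ 0.01533276, -0.00511742,  0.00352169,  0.00233012,  0.00191313,
       -0.00172401]), 'joint_efforts': array([-7.45005794e-01, -4.93698335e+01, -2.73026454e+01, -8.12308327e-02,
       -4.79157921e-02, -1.58548466e-02]), 'eef_pos': array([ 520.59655636, -249.44587347,  168.22751833]), 'ee_rot': array([-3.14102675e+00,  8.70870065e-04, -3.13936042e+00]), 'ft_force': array([ 0.47243702, -0.77006904, -0.93385191]), 'torque': array([ 0.00059535,  0.05781817, -0.04373225]), 'width': 59.8421050964961}
[]
```

View pics/wrist8.png

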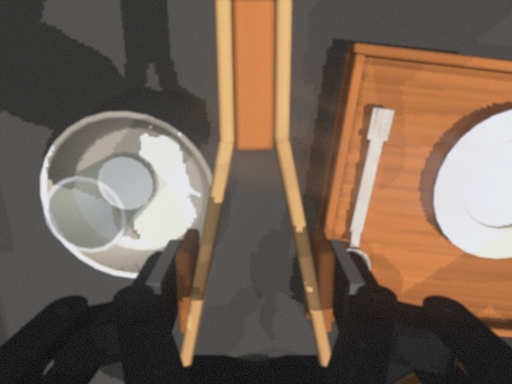

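```bash
cat > g.py <<'E'
from f import *
import cv2
im,d,W=load('wrist8');x,y,z=W[...,0],W[...,1],W[...,2]
m=(z>79)&(z<92);m[:,140:]=0;m[300:]=0;m[:150]=0
q=W[m];print(len(q),np.median(q[:,2]),circ(q[:,:2]),cv2.minEnclosingCircle(q[:,:2].astype(np.float32)))
v,u=np.nonzero(m);print(v.min(),v.max(),u.min(),u.max())
# ray approach: hough circle on rim, project to z=84
p=P('wrist');T=np.load('pics/wrist8.npz')['T']
def ray(c,r,zz):
    D=T[:3,:3]@np.array([(c-p['cx'])/p['fx'],-(r-p['cy'])/p['fy'],-1]);o=T[:3,3];return (o+D*(zz-o[2])/D[2]).round(1)
for c,r in((47,213),(126,213),(86,175),(86,251)): print(ray(c,r,84))
print('foot',[ray(c,r,6).tolist() for c,r in((98,183),(154,183),(126,155),(126,210))])
m=(z>26)&(z<36)&(x>440)&(x<620)&(y>-440)&(y<-260);m[:,215:]=0
q=W[m][:,:2];print('dish',cv2.minEnclosingCircle(q.astype(np.float32)))
cv2.imwrite('pics/zc.png',cv2.resize(im[95:290,20:235,::-1],None,fx=3.5,fy=3,interpolation=cv2.INTER_CUBIC))
E
python3 g.py
```

```text
1647 83.27532531004937 [ 525.7 -357.2   24.2] ((526.2161254882812, -357.9502258300781), 26.473119735717773)
174 252 43 128
[ 524.6 -380.9   84. ]
[ 524.5 -331.3   84. ]
[ 499.8 -352.9   84. ]
[ 551.  -360.2   84. ]
foot [[527.9, -383.4, 6.0], [527.8, -335.9, 6.0], [503.7, -357.0, 6.0], [552.3, -362.3, 6.0]]
dish ((535.8060302734375, -350.2057189941406), 69.91621398925781)
```

View pics/zc.png

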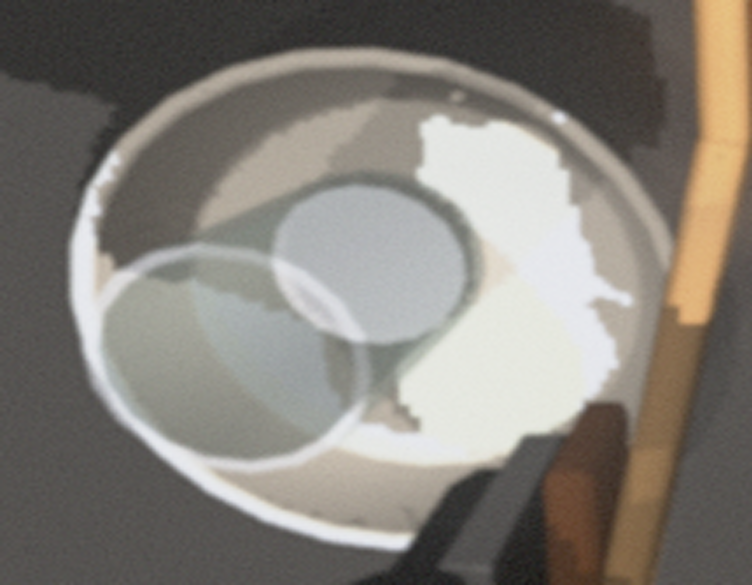

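Emit:
servo_tool(
  increments=[
    [0.5,-0.7,0,0,0,0,6.0],
    [1.0,-1.5,0,0,0,0,6.0],
    [1.5,-2.2,0.5,0,0,0,6.0],
    [1.5,-2.2,0.8,0,0,0,6.0],
    [1.2,-2.0,1.0,0,0,0,6.0],
    [0.8,-1.4,1.0,0,0,0,6.0],
    [0.3,-0.6,1.0,0,0,0,6.0],
    [0,0,1.0,0,0,0,6.0],
    [0,0,0.3,0,0,0,6.0],
    [0,0,0,0,0,0,6.0],
  ],
)

```text
clock: 14.45
eef_pos: [449.8, -358.5, 110.7]
ee_rot: [-3.14, 0.001, -3.133]
ft_force: [0.4, -0.5, -0.6]
width: 60.0
```

```bash
python3 plan.py 452 -356 108 180 1; python3 -c "
from h import *
im,d,W=grab('side','side2');cv2.imwrite('pics/s2.png',cv2.resize(im[180:384,130:400,::-1],None,fx=2.9,fy=2.9,interpolation=cv2.INTER_CUBIC))
im,d,W=grab('top','top2');cv2.imwrite('pics/t2.png',cv2.resize(im[180:290,320:450,::-1],None,fx=5,fy=5,interpolation=cv2.INTER_CUBIC))
"
```

```text
from [ 449.8 -358.5  110.7] [-1.7992e+02  9.0000e-02 -1.7951e+02] w 60.0 F [ 0.4 -0.5 -0.6] t 14.45 turn [-0.08  0.09  0.49]
[-0.22, 0.24, 0.27, -0.08, 0.09, 0.49]
```

View pics/s2.png

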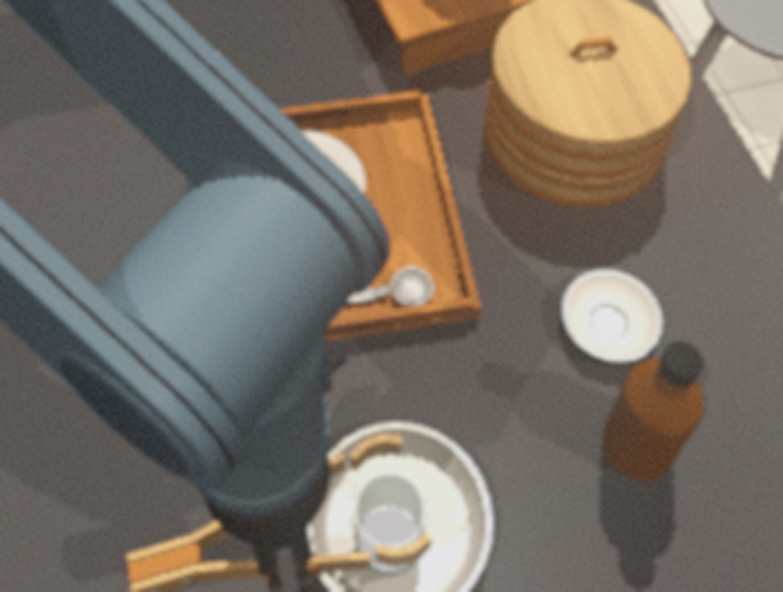

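View pics/t2.png

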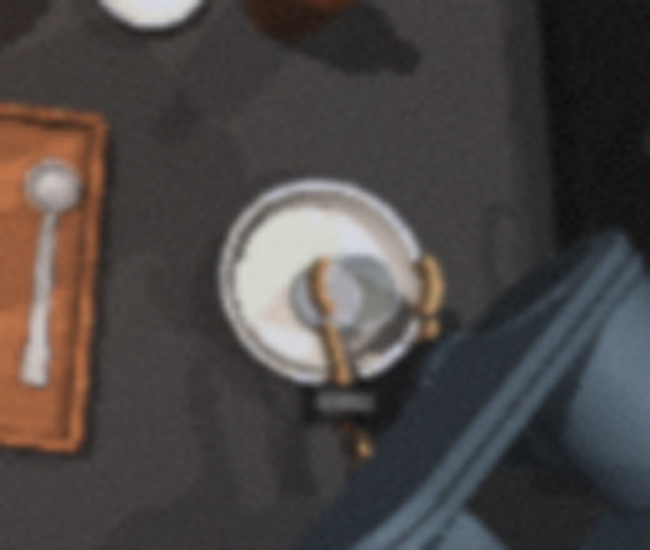

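```bash
cat > j.py <<'E'
from a import *
for n in('side2','top2'):
    im,d,W=load(n);x,y,z=W[...,0],W[...,1],W[...,2]
    m=(z>95)&(z<125)&(x>500)&(x<560)&(y>-420)&(y<-300)&(im[...,0].astype(int)-im[...,2]>25)
    for s in(m&(y>-357),m&(y<=-357)):
        q=W[s]; print(n,s.sum(),q.min(0).round(1),q.max(0).round(1),np.median(q[:,2]).round(1))
    for lo in range(504,550,6):
        q=W[m&(abs(x-lo)<3)];a=q[q[:,1]>-357];b=q[q[:,1]<=-357]
        if len(a) and len(b): print(lo,a[:,1].min().round(1),a[:,1].max().round(1),b[:,1].min().round(1),b[:,1].max().round(1))
E
python3 j.py
```

```text
side2 126 [ 500.3 -329.    96.2] [ 545.2 -317.   119.3] 113.8
side2 122 [ 500.2 -396.2   95.2] [ 545.2 -385.4  121.1] 116.3
504 -327.1 -322.7 -391.8 -387.1
510 -329.0 -322.6 -390.2 -385.4
516 -326.5 -319.6 -394.2 -387.1
522 -324.3 -317.1 -395.3 -389.8
528 -323.0 -317.0 -396.2 -390.7
534 -324.3 -317.4 -395.9 -390.5
540 -326.2 -320.3 -393.8 -386.8
546 -326.5 -321.5 -390.8 -386.1
top2 37 [ 500.9 -327.1  101.7] [ 542.5 -316.2  119.4] 114.3
top2 44 [ 501.7 -395.5   96. ] [ 543.4 -384.1  122.3] 113.9
504 -325.1 -325.1 -390.5 -386.0
510 -327.1 -322.2 -390.4 -384.1
516 -323.9 -316.7 -389.3 -387.3
522 -319.5 -316.2 -393.2 -388.7
528 -320.5 -316.2 -393.3 -389.1
534 -324.4 -317.9 -395.5 -386.6
540 -323.2 -318.8 -392.4 -386.1
```

Emit:
servo_tool(
  increments=[
    [0,0,0,0,0,0,6.0],
    [0,0,0.4,0,0,0,6.0],
    [0,0,0.8,0,0,0,6.0],
    [0,0,0.8,0,0,0,6.0],
    [0,0,0.8,0,0,0,6.0],
    [0,0,0.8,0,0,0,6.0],
    [0,0,0.5,0,0,0,6.0],
    [0,0,0.3,0,0,0,6.0],
    [0,0,0,0,0,0,6.0],
    [0,0,0,0,0,0,6.0],
  ],
)

```text
clock: 15.8
eef_pos: [450.6, -358.5, 64.3]
ee_rot: [-3.139, 0.002, -3.132]
ft_force: [-0.7, 0.1, -0.8]
width: 60.1
```

```bash
python3 plan.py 450 -358 65.5 180 1; python3 -c "
from h import *
im,d,W=grab('side','side3');cv2.imwrite('pics/s3.png',cv2.resize(im[300:384,160:320,::-1],None,fx=5,fy=5,interpolation=cv2.INTER_CUBIC))
"
```

```text
from [ 450.6 -358.5   64.3] [-1.7986e+02  1.4000e-01 -1.7946e+02] w 60.1 F [-0.7  0.1 -0.8] t 15.8 turn [-0.14  0.14  0.54]
[0.06, 0.05, -0.12, -0.14, 0.14, 0.54]
```

View pics/s3.png

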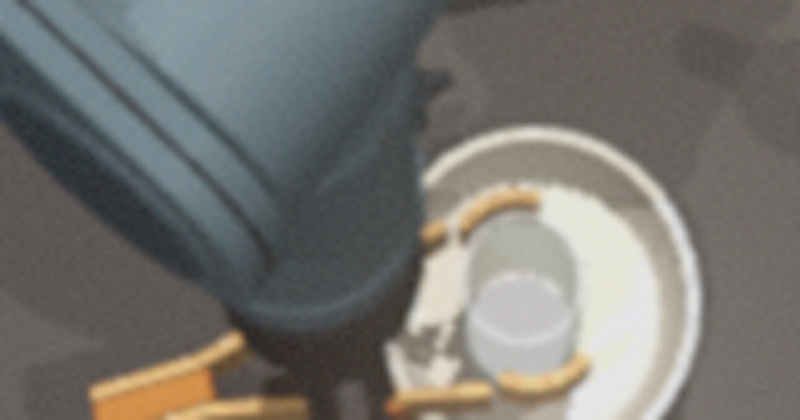

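Emit:
servo_tool(
  increments=[
    [0,0,0,0,0,0,5.8],
    [0,0,0,0,0,0,5.6],
    [0,0,0,0,0,0,5.4],
    [0,0,0,0,0,0,5.2],
    [0,0,0,0,0,0,5.1],
    [0,0,0,0,0,0,5.0],
    [0,0,0,0,0,0,4.8],
    [0,0,0,0,0,0,4.6],
    [0,0,0,0,0,0,4.6],
    [0,0,0,0,0,0,4.6],
  ],
)

```text
clock: 17.1
eef_pos: [450.9, -358.6, 65.3]
ee_rot: [-3.138, 0.003, -3.132]
ft_force: [0.3, 1.4, 0.3]
width: 52.0
```

```bash
python3 -c "
from h import *
print({k:np.round(v,2) for k,v in bot.get_obs().items()})
im,d,W=grab('side','side4');cv2.imwrite('pics/s4.png',cv2.resize(im[300:384,160:320,::-1],None,fx=5,fy=5,interpolation=cv2.INTER_CUBIC))
"
```

```text
{'clock': np.float64(17.1), 'qpos': array([-0.87,  0.49,  1.7 ,  0.  ,  0.94, -2.45]), 'joint_vel': array([-0., -0., -0.,  0.,  0.,  0.]), 'joint_efforts': array([-1.800e-01, -5.112e+01, -2.275e+01, -6.000e-02, -2.200e-01,
        5.000e-02]), 'eef_pos': array([ 450.88, -358.62,   65.32]), 'ee_rot': array([-3.14,  0.  , -3.13]), 'ft_force': array([0.29, 1.41, 0.27]), 'torque': array([ 0.12, -0.01,  0.06]), 'width': np.float64(51.96)}
```

View pics/s4.png

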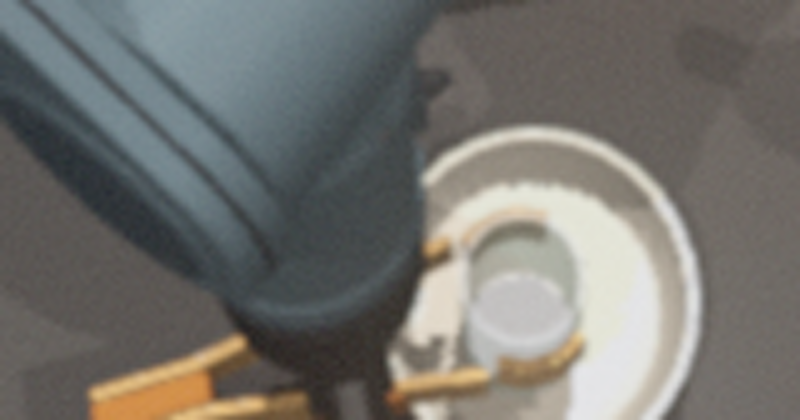

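Emit:
servo_tool(
  increments=[
    [0,0,-0.2,0,0,0,4.6],
    [0,0,-0.5,0,0,0,4.6],
    [0,0,-0.8,0,0,0,4.6],
    [0,0,-1.0,0,0,0,4.6],
    [0,0,-1.2,0,0,0,4.6],
    [0,0,-1.2,0,0,0,4.6],
    [0,0,-1.2,0,0,0,4.6],
    [0,0,-1.0,0,0,0,4.6],
    [0,0,-0.6,0,0,0,4.6],
    [0,0,0,0,0,0,4.6],
  ],
)

```text
clock: 18.4
eef_pos: [450.5, -358.6, 148.3]
ee_rot: [-3.137, 0.004, -3.132]
ft_force: [-0.3, -0.1, -3.0]
width: 51.9
```

```bash
python3 -c "
from h import *
print({k:np.round(v,2) for k,v in bot.get_obs().items() if k in('ft_force','torque','eef_pos','ee_rot')})
im,d,W=grab('side','side5');cv2.imwrite('pics/s5.png',cv2.resize(im[270:384,140:320,::-1],None,fx=4.4,fy=4.4,interpolation=cv2.INTER_CUBIC))
grab('wrist','wrist9')
"
```

```text
{'eef_pos': array([ 450.53, -358.56,  148.32]), 'ee_rot': array([-3.14,  0.  , -3.13]), 'ft_force': array([-0.29, -0.07, -3.05]), 'torque': array([-0.07,  0.09, -0.03])}
```

View pics/s5.png

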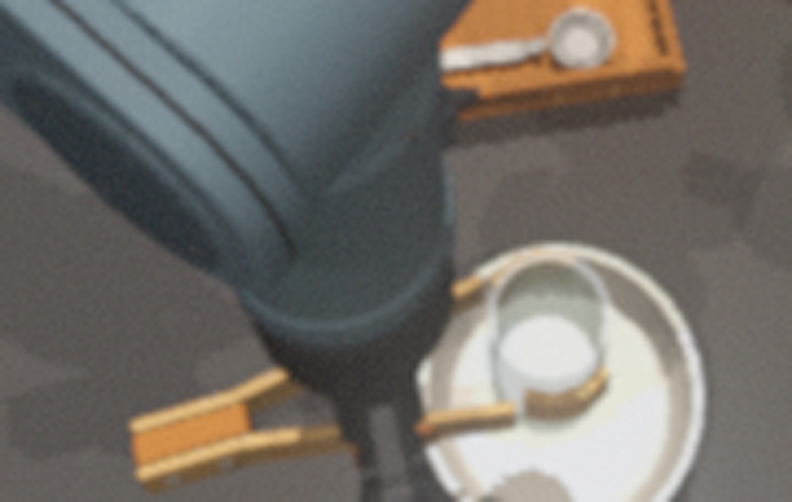

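View pics/wrist9.png

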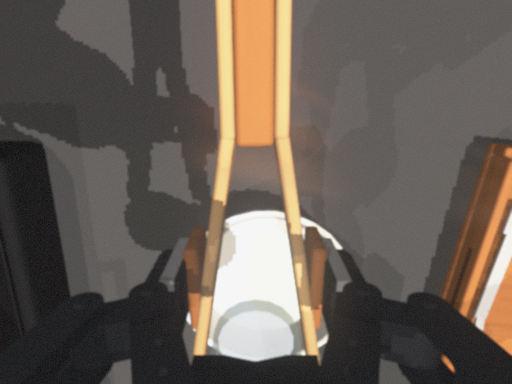

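Emit:
servo_tool(
  increments=[
    [0,1.0,0,0,0,0,4.6],
    [0,2.5,0,0,0,0,4.6],
    [0,4.0,0,0,0,0,4.6],
    [-0.1,5.0,0,0,0,0,4.6],
    [-0.1,5.0,0,0,0,0,4.6],
    [-0.1,5.0,0,0,0,0,4.6],
    [-0.1,4.0,0,0,0,0,4.6],
    [-0.1,2.5,0,0,0,0,4.6],
    [0,1.5,0,0,0,0,4.6],
    [0,0.7,0,0,0,0,4.6],
  ],
)

```text
clock: 19.75
eef_pos: [447.8, -31.5, 143.1]
ee_rot: [3.139, -0.004, -3.133]
ft_force: [0.4, -0.7, -2.5]
width: 52.2
```

```bash
python3 plan.py 452.1 -43.9 100 180.54 1
```

```text
from [447.8 -31.5 143.1] [ 179.83   -0.22 -179.53] w 52.2 F [ 0.4 -0.7 -2.5] t 19.75 turn [ 0.17 -0.22 -0.07]
[-0.43, -1.26, 4.3, 0.17, -0.22, -0.07]
```

Emit:
servo_tool(
  increments=[
    [0,0,0,0,0,0,4.6],
    [-0.1,-0.3,0.5,0.1,-0.1,0,4.6],
    [-0.1,-0.3,0.8,0.1,-0.1,0,4.6],
    [-0.1,-0.3,1.0,0.1,-0.1,0,4.6],
    [-0.1,-0.3,1.0,0.1,-0.1,0,4.6],
    [0,0,0.9,0,0,0,4.6],
    [0,0,0.6,0,0,0,4.6],
    [0,0,0.3,0,0,0,4.6],
    [0,0,0,0,0,0,4.6],
    [0,0,0,0,0,0,4.6],
  ],
)

```text
clock: 21.0
eef_pos: [452.4, -46.9, 87.6]
ee_rot: [-3.137, 0.002, -3.136]
ft_force: [-0.3, -0.7, -2.5]
width: 52.1
```

```bash
python3 plan.py 452.1 -43.9 74 180.54 1; python3 -c "
from h import *
im,d,W=grab('side','side6');cv2.imwrite('pics/s6.png',cv2.resize(im[190:320,160:320,::-1],None,fx=4.4,fy=4.4,interpolation=cv2.INTER_CUBIC))
im,d,W=grab('top','top6');cv2.imwrite('pics/t6.png',cv2.resize(im[180:290,240:370,::-1],None,fx=5,fy=5,interpolation=cv2.INTER_CUBIC))
"
```

```text
from [452.4 -46.9  87.6] [-1.7972e+02  1.4000e-01 -1.7970e+02] w 52.1 F [-0.3 -0.7 -2.5] t 21.0 turn [-0.28  0.14 -0.24]
[0.03, 0.31, 1.36, -0.28, 0.14, -0.24]
```

View pics/s6.png

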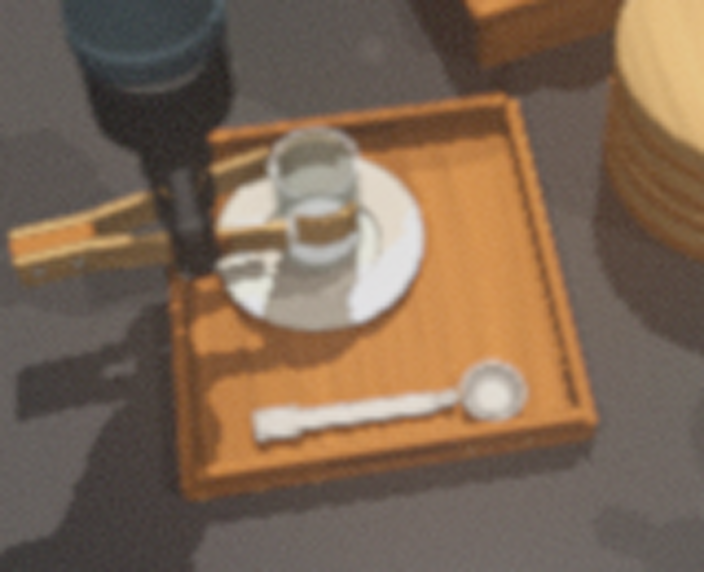

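View pics/t6.png

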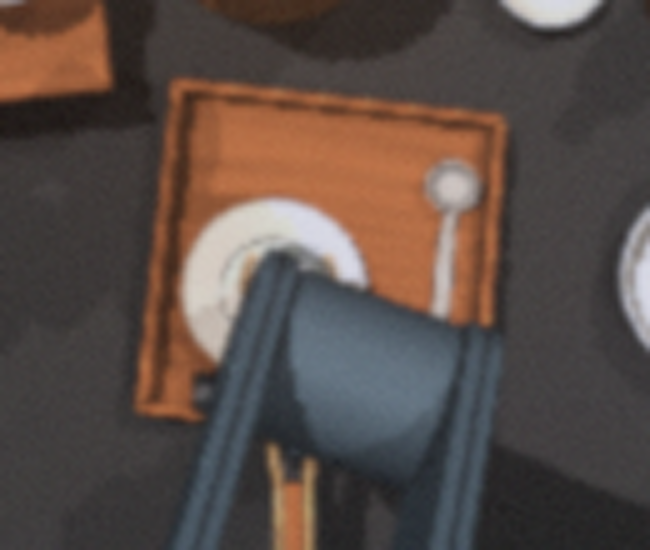

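Run:
```python
from f import *
im,d,W=load('side6');x,y,z=W[...,0],W[...,1],W[...,2]
m=(z>90)&(z<115)&(x>495)&(x<565)&(y>-80)&(y<0)
q=W[m]; print(len(q),np.percentile(q[:,2],[50,95]),cv2.minEnclosingCircle(q[:,:2].astype(np.float32)))
for lo in(28,45,70,85,100):
    m=(z>lo)&(z<lo+12)&(x>485)&(x<575)&(y>-90)&(y<10); q=W[m]
    if len(q)>5: print(lo,len(q),q.min(0).round(),q.max(0).round(),circ(q[:,:2],r=26))
```

```text
237 [ 97.97095736 106.89740903] ((521.154541015625, -47.57838439941406), 35.502742767333984)
28 44 [506. -72.  29.] [553. -21.  40.] [530.2 -45.   26. ]
45 63 [511. -73.  45.] [554. -20.  57.] [529.9 -46.4  26. ]
70 138 [485. -77.  70.] [551. -20.  82.] [523.1 -49.5  26. ]
85 198 [485. -78.  85.] [553. -17.  97.] [526.4 -48.4  26. ]
100 101 [505. -72. 100.] [555. -20. 109.] [529.9 -46.2  26. ]
```

Emit:
servo_tool(
  increments=[
    [0,0.2,0,0,0,0,4.6],
    [0,0.2,0.3,0,0,0,4.6],
    [0,0,0.4,0,0,0,4.6],
    [0,0,0.3,0,0,0,4.6],
    [0,0,0.2,0,0,0,4.6],
    [0,0,0,0,0,0,4.6],
    [0,0,0,0,0,0,4.6],
    [0,0,0,0,0,0,4.6],
    [0,0,0,0,0,0,4.6],
    [0,0,0,0,0,0,4.6],
  ],
)

```text
clock: 22.35
eef_pos: [452.8, -42.8, 75.3]
ee_rot: [-3.136, 0.004, -3.136]
ft_force: [0.5, -0.3, -2.4]
width: 51.6
```

Run:
```python
from f import *
print({k:np.round(v,2) for k,v in bot.get_obs().items() if k in('ft_force','torque','eef_pos','ee_rot')})
im,d,W=grab('side','side7');x,y,z=W[...,0],W[...,1],W[...,2]
for lo in(28,40,85,90):
    m=(z>lo)&(z<lo+12)&(x>485)&(x<575)&(y>-90)&(y<10); q=W[m]
    if len(q)>5: print(lo,len(q),q.min(0).round(),q.max(0).round(),circ(q[:,:2],r=26))
```

```text
{'eef_pos': array([452.77, -42.82,  75.26]), 'ee_rot': array([-3.14,  0.  , -3.14]), 'ft_force': array([ 0.47, -0.29, -2.42]), 'torque': array([-0.03,  0.1 , -0.02])}
28 57 [509. -67.  28.] [554. -17.  40.] [529.9 -42.   26. ]
40 46 [505. -68.  40.] [555. -16.  52.] [529.8 -43.7  26. ]
85 130 [505. -68.  85.] [556. -15.  97.] [530.4 -42.   26. ]
90 86 [505. -67.  90.] [556. -15.  97.] [530.6 -41.9  26. ]
```

Emit:
servo_tool(
  increments=[
    [0,0.05,0.1,0,0,0,4.6],
    [0,0.05,0.1,0,0,0,4.6],
    [0,0,0.1,0,0,0,4.6],
    [0,0,0,0,0,0,4.6],
    [0,0,0,0,0,0,4.6],
    [0,0,0,0,0,0,4.6],
    [0,0,0,0,0,0,4.6],
    [0,0,0,0,0,0,4.6],
    [0,0,0,0,0,0,4.6],
    [0,0,0,0,0,0,4.6],
  ],
)

```text
clock: 23.65
eef_pos: [452.8, -41.8, 72.4]
ee_rot: [-3.136, 0.004, -3.136]
ft_force: [-0.7, -0.4, -0.9]
width: 52.0
```

Emit:
servo_tool(
  increments=[
    [0,0,0.1,0,0,0,4.6],
    [0,0,0,0,0,0,4.6],
    [0,0,0,0,0,0,4.6],
    [0,0,0,0,0,0,4.6],
    [0,0,0,0,0,0,4.6],
    [0,0,0,0,0,0,4.6],
    [0,0,0,0,0,0,4.6],
    [0,0,0,0,0,0,4.6],
    [0,0,0,0,0,0,4.6],
    [0,0,0,0,0,0,4.6],
  ],
)

```text
clock: 24.9
eef_pos: [452.8, -41.8, 71.9]
ee_rot: [-3.136, 0.004, -3.136]
ft_force: [-1.5, 0.5, 2.9]
width: 52.1
```

Run:
```python
from f import *
print({k:np.round(v,2) for k,v in bot.get_obs().items() if k in('ft_force','torque','eef_pos','ee_rot')})
im,d,W=grab('side','side8');x,y,z=W[...,0],W[...,1],W[...,2]
for lo in(28,85,88):
    m=(z>lo)&(z<lo+12)&(x>485)&(x<575)&(y>-90)&(y<10); q=W[m]
    if len(q)>5: print(lo,len(q),q.min(0).round(),q.max(0).round(),circ(q[:,:2],r=26))
```

```text
{'eef_pos': array([452.75, -41.82,  71.92]), 'ee_rot': array([-3.14,  0.  , -3.14]), 'ft_force': array([-1.52,  0.49,  2.85]), 'torque': array([0.1 , 0.13, 0.04])}
28 62 [511. -67.  28.] [555. -16.  40.] [529.8 -40.8  26. ]
85 106 [505. -67.  85.] [556. -14.  94.] [530.4 -41.2  26. ]
88 78 [505. -67.  88.] [556. -14.  94.] [530.3 -40.8  26. ]
```

Emit:
servo_tool(
  increments=[
    [0,0,0,0,0,0,5.1],
    [0,0,0,0,0,0,5.2],
    [0,0,0,0,0,0,5.3],
    [0,0,0,0,0,0,5.45],
    [0,0,0,0,0,0,5.6],
    [0,0,0,0,0,0,5.75],
    [0,0,0,0,0,0,5.9],
    [0,0,0,0,0,0,6.0],
    [0,0,0,0,0,0,6.05],
    [0,0,0,0,0,0,6.05],
  ],
)

```text
clock: 26.2
eef_pos: [453.5, -42.0, 71.6]
ee_rot: [-3.136, 0.005, -3.136]
ft_force: [0.5, 0.6, -2.0]
width: 60.5
```

Run:
```python
from f import *
print({k:np.round(v,2) for k,v in bot.get_obs().items() if k in('ft_force','torque','eef_pos','ee_rot')})
im,d,W=grab('side','side9');x,y,z=W[...,0],W[...,1],W[...,2]
for lo in(28,85,88):
    m=(z>lo)&(z<lo+12)&(x>485)&(x<575)&(y>-90)&(y<10); q=W[m]
    if len(q)>5: print(lo,len(q),q.min(0).round(),q.max(0).round(),circ(q[:,:2],r=26))
cv2.imwrite('pics/s9.png',cv2.resize(im[190:320,160:320,::-1],None,fx=4.4,fy=4.4,interpolation=cv2.INTER_CUBIC))
```

```text
{'eef_pos': array([453.54, -42.01,  71.57]), 'ee_rot': array([-3.14,  0.01, -3.14]), 'ft_force': array([ 0.5 ,  0.65, -2.02]), 'torque': array([-0.12,  0.01,  0.01])}
28 37 [511. -67.  28.] [547. -17.  39.] [533.7 -43.3  26. ]
85 106 [505. -67.  85.] [556. -15.  94.] [530.6 -41.3  26. ]
88 80 [505. -67.  88.] [556. -15.  94.] [530.7 -41.2  26. ]
```

View pics/s9.png

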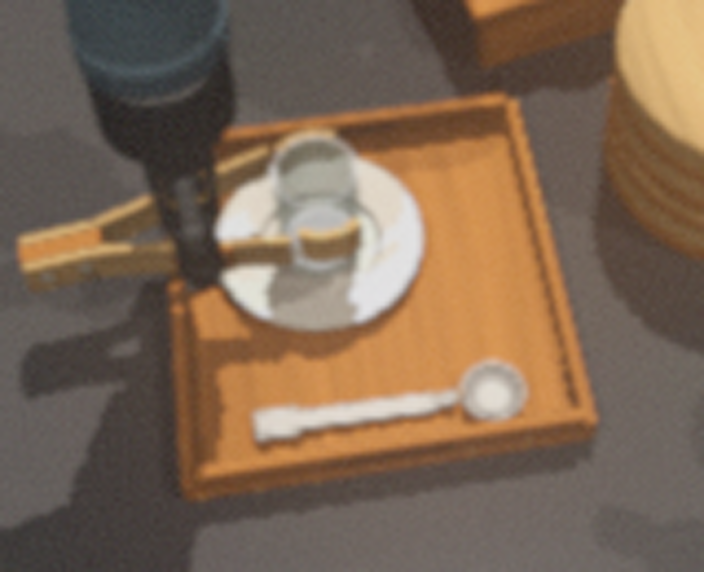

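Emit:
servo_tool(
  increments=[
    [0,0,-0.1,0,0,0,6.1],
    [0,0,-0.2,0,0,0,6.1],
    [0,0,-0.3,0,0,0,6.1],
    [0,0,-0.5,0,0,0,6.1],
    [0,0,-0.7,0,0,0,6.1],
    [0,0,-1.0,0,0,0,6.1],
    [0,0,-1.2,0,0,0,6.1],
    [0,0,-1.2,0,0,0,6.1],
    [0,0,-1.2,0,0,0,6.1],
    [0,0,-0.6,0,0,0,6.1],
  ],
)

```text
clock: 27.5
eef_pos: [453.5, -41.6, 147.3]
ee_rot: [-3.135, 0.007, -3.136]
ft_force: [-1.3, -0.4, -0.5]
width: 61.0
```

Run:
```python
from f import *
print({k:np.round(v,2) for k,v in bot.get_obs().items() if k in('ft_force','torque','eef_pos','ee_rot','width')})
im,d,W=grab('side','side10');x,y,z=W[...,0],W[...,1],W[...,2]
for lo in(28,85,88):
    m=(z>lo)&(z<lo+8)&(x>485)&(x<575)&(y>-90)&(y<10); q=W[m]
    if len(q)>5: print(lo,len(q),q.min(0).round(),q.max(0).round(),circ(q[:,:2],r=26))
cv2.imwrite('pics/s10.png',cv2.resize(im[130:320,100:320,::-1],None,fx=3.4,fy=3.1,interpolation=cv2.INTER_CUBIC))
```

```text
{'eef_pos': array([453.46, -41.64, 147.3 ]), 'ee_rot': array([-3.14,  0.01, -3.14]), 'ft_force': array([-1.26, -0.38, -0.48]), 'torque': array([ 0.01,  0.04, -0.05]), 'width': np.float64(60.95)}
28 46 [506. -67.  28.] [554. -17.  36.] [530.9 -41.2  26. ]
85 74 [506. -67.  85.] [553. -15.  93.] [530.8 -40.9  26. ]
88 55 [506. -68.  88.] [553. -15.  94.] [531.2 -41.1  26. ]
```

View pics/s10.png

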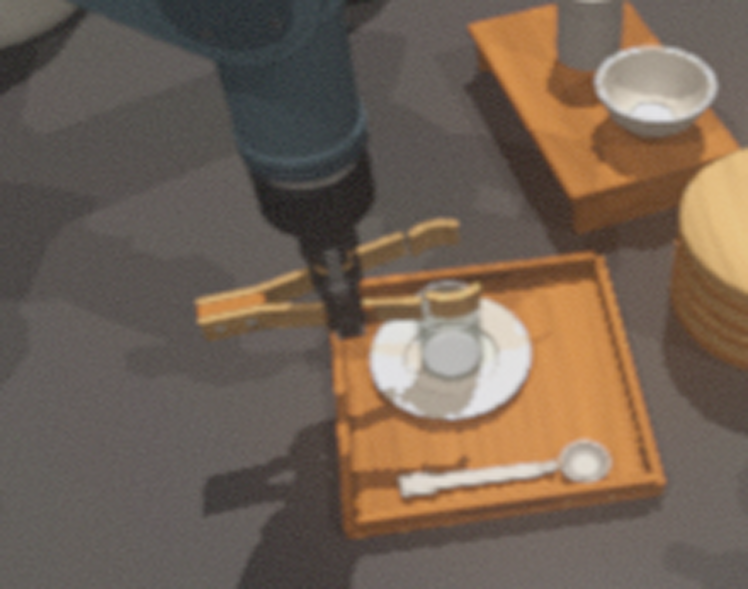

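Emit:
servo_tool(
  increments=[
    [0,1.0,0,0,0,0,6.1],
    [0,2.5,0,-0.1,0.1,0,6.1],
    [-0.3,3.5,0,-0.1,0.1,0,6.1],
    [-0.5,4.0,0,-0.1,0.1,0,6.1],
    [-0.5,4.0,0,-0.1,0.1,0,6.1],
    [-0.5,3.5,0.5,0,0,0,6.1],
    [-0.3,2.5,1.0,0,0,0,6.1],
    [-0.2,1.5,1.5,0,0,0,6.1],
    [0,0.7,1.5,0,0,0,6.1],
    [0,0,1.0,0,0,0,6.1],
  ],
)

```text
clock: 28.8
eef_pos: [472.6, 201.1, 86.2]
ee_rot: [3.141, -0.006, -3.138]
ft_force: [0.0, -1.1, -2.1]
width: 60.7
```

```bash
python3 plan.py 480 200 23 180 1;python3 -c "
from a import *
im,d,W=grab('wrist','wrist11')
T=cloud('wrist',d,np.array(P('wrist')['mount']))
for r in (10,50,100,140): print('block',T[r,254].round(1))
for r,cc in((160,221),(200,209),(250,200),(340,188),(160,289),(200,296),(250,305),(340,318)): print(T[r,cc].round(1))
"
```

```text
from [472.6 201.1  86.2] [ 179.95   -0.35 -179.77] w 60.7 F [ 0.  -1.1 -2.1] t 28.8 turn [ 0.05 -0.35  0.23]
[-0.78, -0.12, 6.31, 0.05, -0.35, 0.23]
block [95.2 -0.6 -5.6]
block [84.2 -0.6 -5.9]
block [69.6 -0.6 -6.3]
block [56.8 -0.6 -5.2]
[ 50.4 -11.5  -6.4]
[ 36.2 -16.1  -5.7]
[ 17.  -20.1  -5.4]
[-21.2 -26.4  -6.8]
[50.1 11.1 -5. ]
[36.4 13.8 -6.3]
[17.3 17.7 -6. ]
[-21.8  24.5  -6.1]
```

View pics/wrist11.png

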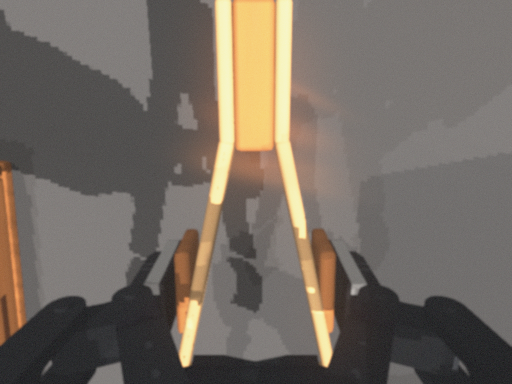

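Emit:
servo_tool(
  increments=[
    [0,0,0.5,0,-0.2,0,6.1],
    [0,0,1.2,0,-0.1,0,6.1],
    [0,0,1.4,0,0,0,6.1],
    [0,0,1.2,0,0,0,6.1],
    [0,0,0.9,0,0,0,6.1],
    [0,0,0.6,0,0,0,6.1],
    [0,0,0.3,0,0,0,6.1],
    [0,0,0.1,0,0,0,6.1],
    [0,0,0,0,0,0,6.1],
    [0,0,0,0,0,0,6.1],
  ],
)

```text
clock: 30.1
eef_pos: [472.9, 198.7, 20.3]
ee_rot: [3.141, -0.001, -3.141]
ft_force: [-0.1, 0.1, -0.3]
width: 61.1
```

Emit:
servo_tool(
  increments=[
    [0,0,0,0,0,0,6.3],
    [0,0,0,0,0,0,6.6],
    [0,0,0,0,0,0,7.2],
    [0,0,0,0,0,0,8.0],
    [0,0,0,0,0,0,8.5],
    [0,0,0,0,0,0,8.5],
    [0,0,-0.5,0,0,0,8.5],
    [0,0,-1.5,0,0,0,8.5],
    [0,0,-2.5,0,0,0,8.5],
    [0,0,-2.5,0,0,0,8.5],
  ],
)

```text
clock: 31.35
eef_pos: [472.3, 198.5, 93.0]
ee_rot: [-3.141, -0.003, -3.141]
ft_force: [-0.0, 0.2, -0.4]
width: 85.1
```

Emit:
servo_tool(
  increments=[
    [0,0,-2.5,0,0,0,8.5],
    [0,0,-2.5,0,0,0,8.5],
    [0,0,-2.0,0,0,0,8.5],
    [0,0,-1.0,0,0,0,8.5],
    [0,0,0,0,0,0,8.5],
    [0,0,0,0,0,0,8.5],
    [0,0,0,0,0,0,8.5],
    [0,0,0,0,0,0,8.5],
    [0,0,0,0,0,0,8.5],
    [0,0,0,0,0,0,8.5],
  ],
)

```text
clock: 32.6
eef_pos: [472.0, 198.5, 180.0]
ee_rot: [3.141, 0.001, -3.141]
ft_force: [-0.8, -0.1, 0.3]
width: 84.8
```

Run:
```python
from f import *
print({k:np.round(v,2) for k,v in bot.get_obs().items() if k in('clock','ft_force','eef_pos','width')})
im,d,W=grab('side','side11');x,y,z=W[...,0],W[...,1],W[...,2]
for lo in(28,85):
    m=(z>lo)&(z<lo+10)&(x>485)&(x<575)&(y>-90)&(y<10); q=W[m]
    if len(q)>5: print(lo,len(q),q.min(0).round(),q.max(0).round(),circ(q[:,:2],r=26))
im,d,W=grab('wrist','wrist12');z=W[...,2]
m=(im[...,0].astype(int)-im[...,2]>40)&(z>8)&(z<60)&(abs(W[...,0]-470)<130)&(abs(W[...,1]-199)<60);print('tongs top z',np.percentile(z[m],[50,98]))
```

```text
{'clock': np.float64(32.6), 'eef_pos': array([472.05, 198.55, 180.  ]), 'ft_force': array([-0.84, -0.12,  0.3 ]), 'width': np.float64(84.84)}
28 53 [505. -68.  28.] [554. -16.  38.] [529.9 -40.9  26. ]
85 103 [505. -67.  85.] [556. -15.  94.] [530.4 -41.1  26. ]
tongs top z [25.56760152 27.19358475]
```

View pics/side11.png

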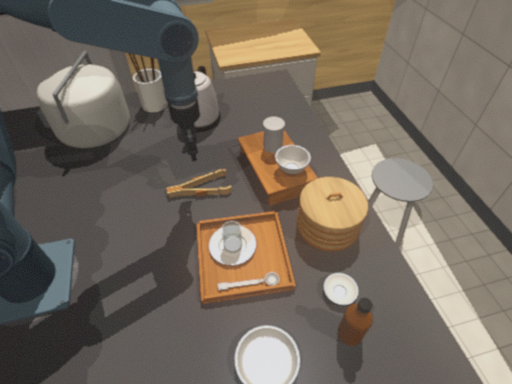

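View pics/wrist12.png

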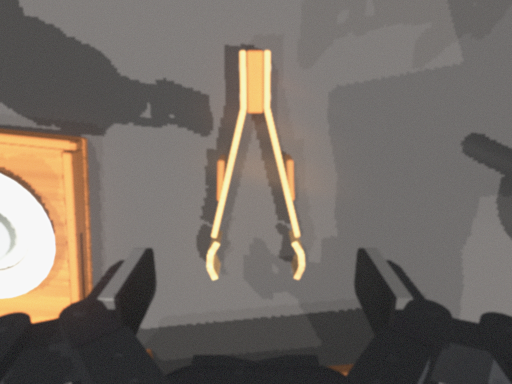

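The cup stands at the saucer's middle (around pixel [240, 232] in the side view). The tongs lie flat on the bare ledge (around [187, 200]), and the arm is clear of everything.

```bash
python3 -c "
from rig import bot
print(bot.finish_job())"
```

```text
the job is handed in; nothing more can be done
None
```

The glass teacup is standing upright on the middle of the saucer, and the tongs are lying flat on the bare ledge. I handed the job in at 32.7 s, well under the 67 s limit. `finish_job` gave no verdict.

**What I did:**
1. I gripped the tongs by their solid block, drew them out from under the riser about 190 mm and laid them on the ledge.
2. I let go and took them again across the two arms. They were held about 100 mm along from the solid end, 3 mm short of the middle of the lands.
3. I lowered the jaws over the cup from above and squeezed until the fingers stopped at 52 mm, as expected with the jaws on the cup. Then I lifted the cup out and carried it across.
4. I lowered it until the wrist force showed the cup's weight was taken. I opened the tongs to about 60 mm only then, and raised them straight up off the cup.
5. I laid the tongs down on the ledge in front of the riser, let go and raised the gripper clear.

**Last checks:**
- **Cup:** the side camera puts it at (530, −41) both near its foot and near its rim, so it is upright. The same camera put the saucer at (530, −40.5).
- **Tongs:** their top is about 26 mm above the ledge all along, so they are lying flat.
- **Other things:** in the last side picture the other things look to be where they started. I compared these by eye only, without measuring them again.
- **Forces:** the largest wrist force I read was about 6 N.
- **Disagreements:** the cameras differed by 2–4 mm in absolute position, so I aligned the cup using differences within a single camera. The network missed the cup in the wrist picture, so I measured it from the depth image instead.

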